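Lever the centrifuge's front foot back into its locating ring

TASK

The bench centrifuge has walked and its single front foot stands beside the locating ring that is screwed to the worktop. Slip the tip of the pry bar well under the centrifuge's base beside the foot, bear down steadily on the handle over the fulcrum block to raise the foot just clear of the ring (tip the machine no more than about 3 degrees), swing it across and let it down gently to stand flat inside the ring, not on its rim. Then draw the bar out from under the base and lay it down; do not push the machine with the robot itself, and leave the jug, bowl, tube rack and cassette alone.

Things in the scene. Friction and masses are not known exactly. Their poses are not given: they have to be found in the camera images.
- centrifuge: Bench centrifuge, white housing, round grey lid, 200 mm high, about 11 to 17 kg, on a dark cast base 260 (x) x 270 (y) mm with three feet. Origin: underside of the single front foot. y points out of its front, x along the front, z up. Rear feet at x +-90, y -290 mm: raised at the front it rocks on them, and they can slew on the worktop. Base: y -40 to -310 mm.
- front_foot (a point): Centre of the underside of the centrifuge's front foot (rubber, 18 mm in diameter), which is under a lug 26 mm wide that projects from the middle of the base's front edge, 55 mm out.
- base_edge (a point): Point on the lower front edge of the centrifuge's base, 60 mm to its +x side of the front foot and 40 mm behind it: roughly where the bar is to go under. The edge is straight, along the centrifuge's x; the base's underside is flat, 18 mm above the worktop.
- ring: Steel locating ring screwed to the worktop, 30 mm inside diameter, 35 mm outside, 5 mm high, bare worktop inside. Origin: its centre on the worktop. It starts some 30 mm to the -x side of the front foot. A thin flat steel strip on the worktop, under the rear feet, belongs to it.
- block: Loose steel fulcrum block 44 x 44 mm, with a half-round ridge (radius 12 mm) along its x axis; it stands in front of the base edge at the bar's place. Origin: centre of its underside; top of the ridge 28 mm up. Bearing down at the handle takes some 10 to 20 N to raise the machine; swung under load, the bar turns on the ridge and slips somewhat under the base, so the foot moves less than the tip.
- bar: Pry bar 410 mm long, 0.55 kg, lying across the block's ridge: at the start the handle end rests on the worktop and the tip is raised, about 20 mm short of the base edge. Steel blade 20 mm wide, 6 mm thick, bevelled tip 4 mm; black handle 22 mm wide, 20 mm high, over the last 100 mm. x axis along the bar to the tip, z up out of its flat. Origin: on its underside, 55 mm behind the tip.
- bar_tip (a point): Middle of the tip's edge on the underside of the bar (bar frame x = +55 mm).
- bar_grip (a point): Middle of the bar's handle, at mid thickness (bar frame x = -305, z = +3 mm).
- jug: White jug 120 mm in diameter, 230 mm high; origin: centre of its foot. Bystander.
- bowl: Steel bowl 110 mm in diameter, 45 mm high; origin: centre of its foot. Bystander.
- rack: White tube rack 70 x 150 x 50 mm, tubes to 104 mm; origin: centre of its underside. Bystander.
- cassette: Steel instrument cassette 140 x 200 x 30 mm; origin: centre of its underside. Bystander.
Things that resemble listed ones, but are neither listed nor needed, are in the scene too. Of the things like the block, leave any that is blue; of the rest the smaller one is meant.

How it is judged:
On the way, in this order (a step that is already met when the one before it is completed fails the run):
1. the bar's tip is under the base, at least 10 mm behind its front edge (y of bar_tip in the frame of centrifuge below -0.05 m and z of bar_tip in the frame of centrifuge below 0.018 m), for 0.1 s.
2. the bar, borne on the block, carries the front foot higher than the ring (height (world z) of front_foot above 0.0055 m and contact force between bar and centrifuge above 10 N and contact force between bar and block above 10 N), for 0.2 s.
3. the raised foot is over the ring, still carried by the bar (height (world z) of front_foot above 0.004 m and contact force between bar and centrifuge above 10 N and horizontal distance between front_foot and ring below 0.0065 m), for 0.1 s.
4. the foot stands on the worktop inside the ring (height (world z) of front_foot below 0.002 m and horizontal distance between front_foot and ring below 0.0065 m), for 0.2 s.
At the end, for the whole second after the job is handed in: The centrifuge's front foot stands on the worktop inside the ring (centre within 6.5 mm, no higher than 2 mm), the machine level and at rest; the bar is drawn wholly out from under the base, touches the machine nowhere, and lies at rest with its handle down (below 50 mm) (all of step 4 and angle between centrifuge's own z axis and vertical below 0.012 rad and linear speed of centrifuge below 0.01 m/s and y of bar_tip in the frame of centrifuge above -0.038 m and contact force between bar and centrifuge below 0.5 N and linear speed of bar below 0.02 m/s and height (world z) of bar_grip below 0.05 m).
It fails at once if the centrifuge is tipped more than 3.4 degrees, or is dropped or jerked (turns faster than 0.35 rad/s) (angle between centrifuge's own z axis and vertical above 0.06 rad or angular speed of centrifuge above 0.35 rad/s).
It fails at once if the bar is forced against the base with more than 105 N (a steady lift takes 45 to 80 N) (contact force between bar and centrifuge above 105 N).
It fails at once if the foot is set down on the ring or forced against it with more than 30 N (contact force between centrifuge and ring above 30 N).
It fails at once if the robot pushes the centrifuge itself (contact force between any of the arm, the fingers and centrifuge above 1 N).
It fails at once if the jug, bowl, rack or cassette is moved more than 15 mm (distance of any of jug, bowl, rack, cassette from where it was at the start of the episode above 0.015 m).
It also fails if it takes over 58 s, if anything falls off the work surface, if the arm or the gripper's body presses on something with over 40 N, if the wrist force passes 120 N, or if a joint passes its speed limit or range.

ROBOT

A 6-joint arm with a two-finger parallel gripper is mounted at the origin on the work surface. World frame = base frame: x ahead of the robot, y to its left, z up, the work surface at z = 0. Lengths are in m, angles in rad, forces in N, time in s.
With the tool pointing down it reaches from about 0.425 to 0.95 m from the base axis. Payload 14.7 kg.
Tool frame: the origin (TCP) lies at the very end of the fingers, on their centre line; the grasp point (between the pads) lies 19 mm behind it; x points along the fingers, y is the direction in which the jaws open and shut, and the axes are right-handed (so a half turn about x gives the same grasp; the last joint's range is limited). The gripper opens to 85 mm and grips with 20 to 120 N. Pads are 22 mm wide; open, the fingers measure 114 mm over their backs; the gripper's body (76 mm by 85 mm) begins 54 mm behind the grasp point. The pads swing forward as they close: fully open they stand 13 mm farther back than shut.
Start: joints at [-1.164, 0.48, 1.596, -0, 1.065, -0.047], TCP at [0.285, -0.584, 0.231] pointing down, gripper open.
Joint ranges: [-2.75, 2.75], [-0.82, 2.05], [0.23, 2.67], [-1.56, 4.7], [0.09, 2.69], [-2.92, 2.92]. Speed limits (rad/s): [1.89, 1.89, 2.39, 3.01, 3.01, 3.01].

INTERFACE

Orientations are given as [roll, pitch, yaw] about the fixed x, y, z axes, in that order (R = Rz(yaw) Ry(pitch) Rx(roll)).
In Python, from cell import ctrl gives the robot as it stands.
- The arm moves only by the shell command python3 -m handwheel 'ROWS' [FORCE]. ROWS is JSON, a list of rows, each a list of 5 numbers: the opening in per cent of the stroke, from 0 (shut) to 100 (fully open), then the shift along the world's x, y, z in m, then the turn about the world's z in rad. In form: [[hand, dx, dy, dz, turn], ...]. A call has 1 to 8 rows; each row shifts and turns the commanded pose from where the row before left it; what a row does not reach is not made up. A row lasts 1/8 s, in which the tool goes at most 62.5 mm and 10.7 degrees, less where a joint would pass 70% of its speed; a pose out of reach is approached as far as the arm can. A call with a gripper value outside its range is refused whole. The fingers move at their own pace and stop on an object; FORCE is the grip in N (left out, the last holds). Time passes only in rows, so rows that do not move let the fingers close. It gives the time, the measured TCP pose, the force and the opening at its end, in the units of the state.
- ctrl.state(): the state, without advancing time (a new reading comes with each control period).
- ctrl.camera(name): name is "scene" or "side" or "wrist"; returns a dict with "pixels" (384x512x3 uint8, red, green, blue), "depth" (384x512 float32, m along the optical axis (not along the pixel's ray), 0 where there is no reading), "fx", "fy", "cx", "cy" (pixels), "dist" ([k1, k2, p1, p2, k3] as OpenCV has them; the pictures are not rectified), "rvec" (rotation vector, rad) and "tvec" (3), from world to camera coordinates, as OpenCV has them. Camera axes: x right, y down, z forward; pixel columns grow to the right and rows downward; lengths in m; the calibration is good to about 2 mm. A picture is of the moment at which its call begins.
- ctrl.sign_off(): hands the job in, once; it reports no verdict.
Trained networks look in the newest picture that a camera, given by its name, has taken for a name from the list of things; names that differ only in an ending like _2 or _b are one class to them, and where a whole thing is asked for, a point or a joint stands for the part that bears it (a point fixed in the world has none). Each returns a list of dicts, best first, with "confidence" (0 to 1); they miss things now and then, are a little off and sometimes report something else, mostly with a low value. They report only what shows in the picture. A call takes as long as a camera call. They do not tell look-alikes from the thing itself.
- ctrl.boxes_of(target, camera): "extent" ([centre column, centre row, width, height] in pixels, round what is visible of it).
- ctrl.outline_of(target, camera): "region" (384x512 bool, what is visible of it) and "extent" ([centre column, centre row, width, height] in pixels, round what is visible of it).
- ctrl.place_of(target, camera): "position" ([column, row] in pixels: a listed point, or the origin of a listed thing).
The state is a dict: "clock": time; "joints": joint angles; "joint_velocities": joint speeds; "joint_torque": joint torques, N m; "tool_pos": TCP position; "tcp_rot": TCP orientation; "force": force on the tool from outside, world axes, zero at the start; "moment": the same for the moment, N m; "grip_width": finger opening in m.
Only numpy, scipy, OpenCV 4.12 (cv2) and the standard library are available. Lean on these libraries where they do the work, as an engineer would, in place of code of your own. Each camera call takes 0.05 s, during which the arm holds its last target.

## Working session

There is one attempt and no reset: what is moved stays moved. The work goes in short steps, Python scripts to look and compute and a shell command to move; the robot and the scene stay as the last step left them, time stands still between calls to the robot, and variables do not carry over. Pictures are saved under pics/ and viewed, and the job is handed in when it is done.

```bash
ls; mkdir -p pics
cat > h.py <<'E'
import numpy as np, cv2
from cell import ctrl
def cam(n,save=None):
    c=ctrl.camera(n)
    if save: cv2.imwrite('pics/'+save+'.png',cv2.cvtColor(c['pixels'],cv2.COLOR_RGB2BGR))
    return c
def RT(c):
    R,_=cv2.Rodrigues(np.array(c['rvec'],float)); return R,np.array(c['tvec'],float).ravel()
def K(c): return np.array([[c['fx'],0,c['cx']],[0,c['fy'],c['cy']],[0,0,1.]])
def ray(c,uv):
    p=cv2.undistortPoints(np.array(uv,float).reshape(-1,1,2),K(c),np.array(c['dist'],float)).reshape(-1,2)
    R,t=RT(c); d=np.c_[p,np.ones(len(p))]@R; return -R.T@t,d
def onz(c,uv,z):
    o,d=ray(c,uv); s=(z-o[2])/d[:,2]; return o+s[:,None]*d
def bydepth(c,uv):
    o,d=ray(c,uv); uv=np.array(uv,float).reshape(-1,2).round().astype(int)
    return o+c['depth'][uv[:,1],uv[:,0]][:,None]*d
def proj(c,P):
    return cv2.projectPoints(np.array(P,float).reshape(-1,3),np.array(c['rvec'],float),np.array(c['tvec'],float),K(c),np.array(c['dist'],float))[0].reshape(-1,2)
E
python3 - <<'E'
from h import *
np.set_printoptions(precision=4,suppress=True)
print(ctrl.state())
for n in ['scene','side','wrist']:
    c=cam(n,n+'0'); R,t=RT(c); print(n,-R.T@t, R[2])
    for k in ['front_foot','base_edge','ring','block','bar','bar_tip','bar_grip','centrifuge','jug','bowl','rack','cassette']:
        print(k,[(np.round(r['position'],1).tolist(),round(r['confidence'],2)) for r in ctrl.place_of(k,n)])
E
```

```text
pics
{'clock': 0.0, 'joints': array([-1.1636,  0.4809,  1.5969, -0.    ,  1.0651, -0.0466]), 'joint_velocities': array([ 0.0001,  0.001 , -0.0024, -0.0015,  0.0009, -0.0007]), 'joint_torque': array([  0.0082, -95.0618, -43.0177,   0.0008,   0.0123,   0.    ]), 'tool_pos': array([ 0.2848, -0.5838,  0.2307]), 'tcp_rot': array([-1.6005,  1.5696,  1.9949]), 'force': array([ 1.0958, -0.222 , -0.3572]), 'moment': array([ 0.0003, -0.0348, -0.0001]), 'grip_width': 0.0853836533975632}
scene [ 1.0885 -0.2232  0.9595] [-0.4745  0.3571 -0.8046]
front_foot [([163.3, 225.6], 0.91)]
base_edge [([163.7, 247.9], 0.92)]
ring [([161.7, 218.4], 0.92)]
block [([184.3, 231.0], 0.72), ([183.2, 186.0], 0.72), ([212.3, 172.3], 0.56), ([251.3, 292.8], 0.39), ([258.4, 164.3], 0.34)]
bar []
bar_tip [([164.5, 237.4], 0.68), ([354.0, 157.5], 0.59)]
bar_grip [([259.5, 165.4], 0.89)]
centrifuge [([168.8, 225.6], 0.84), ([304.6, 113.3], 0.65)]
jug [([184.9, 339.3], 0.94)]
bowl [([249.8, 296.1], 0.59)]
rack [([354.2, 155.7], 0.62)]
cassette [([303.4, 117.7], 0.87)]
side [0.2642 0.8393 0.9245] [ 0.2535 -0.6015 -0.7576]
front_foot [([275.9, 372.6], 0.75), ([278.5, 249.7], 0.7), ([309.8, 161.9], 0.63), ([210.1, 156.5], 0.29)]
base_edge [([292.4, 148.4], 0.94)]
ring [([316.0, 172.2], 0.61)]
block [([316.6, 228.3], 0.72), ([330.4, 200.0], 0.62), ([291.6, 168.2], 0.52)]
bar [([293.8, 161.2], 0.87), ([316.5, 169.8], 0.52)]
bar_tip [([293.7, 148.5], 0.74), ([312.8, 162.9], 0.48)]
bar_grip [([277.6, 249.2], 0.79)]
centrifuge [([308.5, 160.9], 0.89), ([215.9, 154.3], 0.22)]
jug [([233.2, 119.9], 0.93), ([293.5, 149.0], 0.7)]
bowl [([210.8, 155.4], 0.88)]
rack [([170.1, 323.4], 0.7)]
cassette [([274.5, 372.2], 0.82), ([278.1, 247.2], 0.53)]
wrist [ 0.3504 -0.5529  0.3735] [-0.2582 -0.1257 -0.9579]
front_foot []
base_edge []
ring []
block []
bar []
bar_tip []
bar_grip []
centrifuge []
jug []
bowl []
rack []
cassette []
```

View pics/scene0.png

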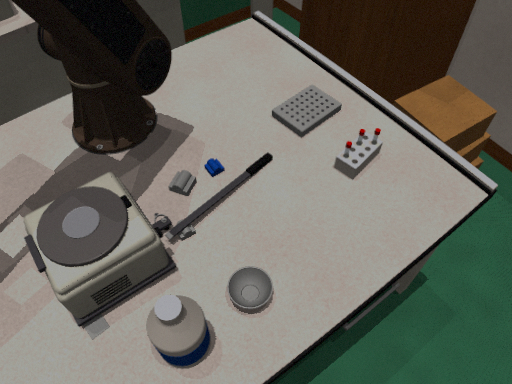

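View pics/side0.png

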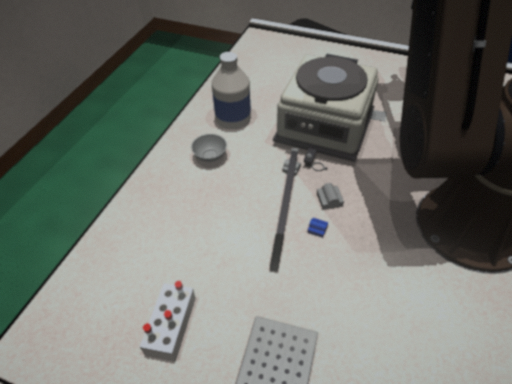

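View pics/wrist0.png

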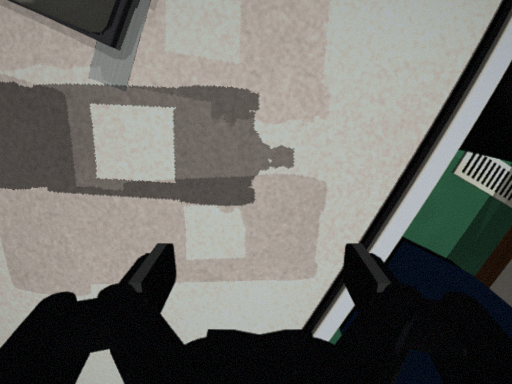

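Run:
```python
from h import *
np.set_printoptions(precision=4,suppress=True)
for n,L in [('scene',[('foot',(163.3,225.6),0),('edge',(163.7,247.9),.018),('ring',(161.7,218.4),0),('b1',(184.3,231),0),('b2',(183.2,186),0),('b3',(212.3,172.3),0),('tip',(164.5,237.4),.03),('grip',(259.5,165.4),.01),('jug',(184.9,339.3),0),('bowl',(249.8,296.1),0),('rack',(354.2,155.7),0),('cas',(303.4,117.7),0)]),
 ('side',[('foot',(309.8,161.9),0),('edge',(292.4,148.4),.018),('ring',(316,172.2),0),('b1',(316.6,228.3),0),('b2',(330.4,200),0),('b3',(291.6,168.2),0),('tip',(293.7,148.5),.03),('grip',(277.6,249.2),.01),('jug',(233.2,119.9),0),('bowl',(210.8,155.4),0),('rack',(170,323),0),('cas',(274.5,372),0)])]:
    c=cam(n)
    for k,uv,z in L: print(n,k,onz(c,[uv],z)[0], bydepth(c,[uv])[0])
```

```text
scene foot [ 0.4625 -0.0656  0.    ] [ 0.4814 -0.0704  0.029 ]
scene edge [ 0.5347 -0.1017  0.018 ] [ 0.5443 -0.1038  0.0343]
scene ring [ 0.4391 -0.0575  0.    ] [ 0.4687 -0.0651  0.0437]
scene b1 [ 0.512  -0.0278 -0.    ] [ 0.5282 -0.0333  0.0269]
scene b2 [0.3775 0.0496 0.    ] [0.399  0.0414 0.0291]
scene b3 [0.3855 0.147  0.    ] [0.3951 0.142  0.0131]
scene tip [ 0.5158 -0.086   0.03  ] [ 0.497  -0.0815 -0.0005]
scene grip [0.4558 0.2722 0.01  ] [0.4626 0.2668 0.0202]
scene jug [ 0.7653 -0.1814  0.    ] [ 0.8188 -0.1883  0.1589]
scene bowl [0.7689 0.0041 0.    ] [0.7708 0.0027 0.0056]
scene rack [0.5946 0.5397 0.    ] [0.6209 0.499  0.0512]
scene cas [0.37   0.5238 0.    ] [0.3921 0.5008 0.0296]
side foot [ 0.4668 -0.0756  0.    ] [ 0.461  -0.0494  0.0265]
side edge [ 0.5294 -0.0951  0.018 ] [ 0.5239 -0.0757  0.0368]
side ring [ 0.4372 -0.0408 -0.    ] [ 0.4367 -0.0382  0.0027]
side b1 [ 0.378   0.1562 -0.    ] [0.3757 0.1697 0.0183]
side b2 [0.3695 0.0484 0.    ] [0.3659 0.0754 0.0315]
side b3 [ 0.5098 -0.0312  0.    ] [ 0.5013 -0.0009  0.0321]
side tip [ 0.5221 -0.0837  0.03  ] [ 0.52   -0.0761  0.0373]
side grip [0.4501 0.2612 0.01  ] [0.4475 0.2694 0.0229]
side jug [ 0.763  -0.1763  0.    ] [ 0.7411 -0.1317  0.0406]
side bowl [0.7602 0.0037 0.    ] [0.7582 0.007  0.0036]
side rack [0.6128 0.5286 0.    ] [0.5863 0.5522 0.0703]
side cas [0.3559 0.5445 0.    ] [0.3531 0.5534 0.0279]
```

The block under the bar is the grey one near px (185,231), and a second grey one is at (183,186). The blue one is at (214,166). I'll raise the arm and go over for a closer view with the wrist camera.

```bash
python3 - <<'E'
from scipy.spatial.transform import Rotation as R
print(R.from_euler('xyz',[-1.6005,1.5696,1.9949]).as_matrix().round(3))
E
python3 -m handwheel '[[100,0.0,0.03,0.05,0],[100,0.03,0.03,0.04,0],[100,0.045,0.04,0.02,0],[100,0.045,0.04,0,0],[100,0.045,0.04,0,0],[100,0.045,0.04,0,0],[100,0.04,0.045,0,0],[100,0.02,0.055,0,0]]' 60
```

```text
[[-0.     0.438 -0.899]
 [ 0.001 -0.899 -0.438]
 [-1.    -0.001 -0.   ]]
clock: 3.05
tool_pos: [0.556, -0.2633, 0.3407]
tcp_rot: [2.427, 1.57, -0.261]
force: [0.2, 0.6, -0.8]
grip_width: 0.0853
```

```bash
python3 -m handwheel '[[100,0.02,0.055,0,0],[100,0.01,0.055,0,0],[100,0.0,0.06,0,0],[100,-0.0,0.06,0,0],[100,0,0,0,0]]'
python3 - <<'E'
from h import *
c=cam('wrist','wrist1');c=cam('scene','scene1')
E
```

```text
clock: 3.68
tool_pos: [0.5841, -0.0309, 0.3412]
tcp_rot: [-2.146, 1.57, 1.454]
force: [-0.5, -0.6, 0.5]
grip_width: 0.0854
```

View pics/wrist1.png

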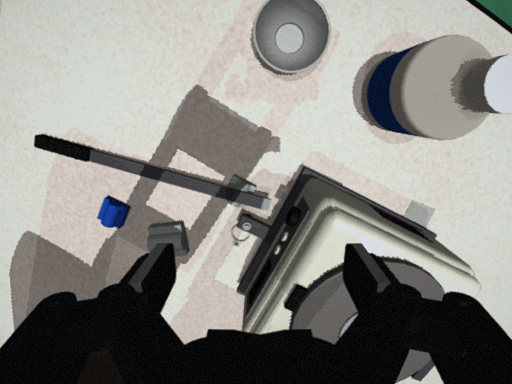

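View pics/scene1.png

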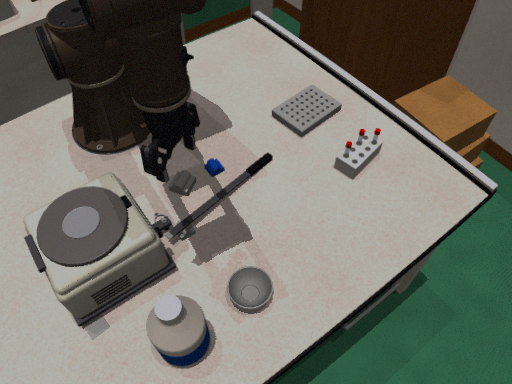

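Run:
```python
import cv2
a=cv2.imread('pics/wrist1.png')[150:270,130:310]; a=cv2.resize(a,None,fx=4.4,fy=4.4,interpolation=cv2.INTER_CUBIC); cv2.imwrite('pics/z1.png',a)
from h import *
np.set_printoptions(precision=4,suppress=True)
c=cam('wrist','wrist1b')
for k in ['front_foot','base_edge','ring','block','bar_tip','bar_grip','bar']:
    z=dict(front_foot=0,base_edge=.018,bar_tip=.033,bar_grip=.015,bar=.028).get(k,0)
    for r in ctrl.place_of(k,'wrist'):
        print(k,np.round(r['position'],1),round(r['confidence'],2),onz(c,[r['position']],z)[0],bydepth(c,[r['position']])[0])
```

```text
front_foot [245.2 216.1] 0.63 [ 0.4721 -0.0624  0.    ] [ 0.4829 -0.0588  0.0294]
base_edge [279.4 200. ] 0.89 [ 0.5304 -0.0996  0.018 ] [ 0.5258 -0.1034  0.    ]
base_edge [387.9  93.1] 0.68 [ 0.7602 -0.172   0.018 ] [ 0.7372 -0.1368  0.1148]
ring [239.1 230.9] 0.88 [ 0.4412 -0.0647  0.    ] [ 0.4411 -0.0647 -0.0001]
ring [238.5 190. ] 0.28 [ 0.5108 -0.0312  0.    ] [ 0.52   -0.0293  0.0321]
block [113.8 207.9] 0.75 [0.381  0.1576 0.    ] [0.3946 0.1494 0.0246]
block [236.8 191.4] 0.55 [ 0.5072 -0.0296  0.    ] [ 0.5172 -0.0277  0.0339]
bar_tip [267.2 201.9] 0.67 [ 0.5226 -0.0801  0.033 ] [ 0.5234 -0.0795  0.036 ]
bar_grip [ 60.3 148.9] 0.74 [0.4481 0.2701 0.015 ] [0.4513 0.2657 0.0225]
bar [236.1 190.4] 0.74 [ 0.5165 -0.0263  0.028 ] [ 0.5181 -0.026   0.0335]
```

View pics/z1.png

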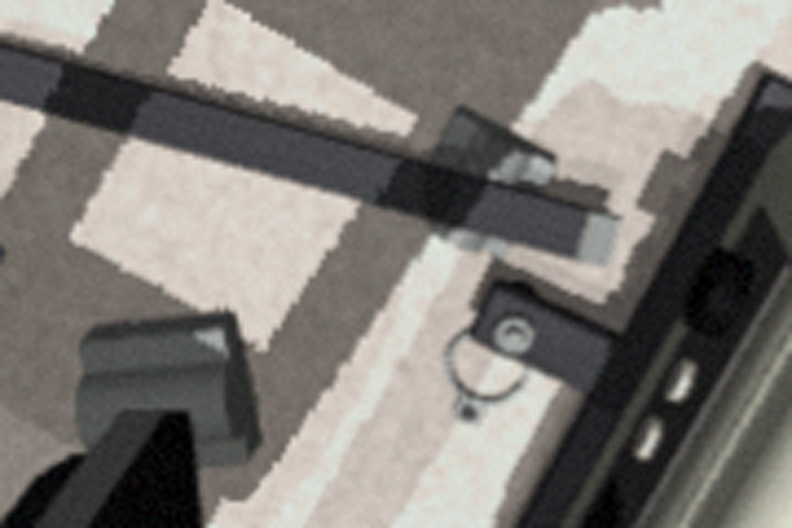

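Run:
```python
from h import *
np.set_printoptions(precision=4,suppress=True)
c=cam('wrist')
f=lambda pts:[(130+x/4.4,150+y/4.4) for x,y in pts]
print('screw',bydepth(c,f([(514,335)])), 'at z.029',onz(c,f([(514,335)]),.029))
print('ring',onz(c,f([(486,365)]),.004),onz(c,f([(450,365),(523,365),(480,330),(490,398)]),.004))
p=f([(758,72),(700,165),(620,335),(530,500),(775,110),(730,190),(650,340),(580,470),(740,70),(605,310)])
print(np.c_[np.array(p),bydepth(c,p)])
p=f([(455,110),(555,160),(545,182),(395,255)])
print('block',bydepth(c,p),onz(c,p,.016))
# bar centreline
p=[(66,149),(130,164),(180,176),(220,186),(250,195),(265,201)]
print('bar',bydepth(c,p))
p=f([(80,440),(90,330),(230,315),(260,440)]);print('decoy',bydepth(c,p))
```

```text
screw [[ 0.4704 -0.0687  0.0368]] at z.029 [[ 0.4673 -0.0698  0.029 ]]
ring [[ 0.4402 -0.0688  0.004 ]] [[ 0.4337 -0.0555  0.004 ]
 [ 0.4468 -0.0824  0.004 ]
 [ 0.4532 -0.0601  0.004 ]
 [ 0.4274 -0.0765  0.004 ]]
[[302.2727 166.3636   0.5994  -0.1052   0.0303]
 [289.0909 187.5      0.5574  -0.1045   0.021 ]
 [270.9091 226.1364   0.4858  -0.1062   0.0306]
 [250.4545 263.6364   0.4059  -0.1059   0.0308]
 [306.1364 175.       0.5899  -0.1171   0.0318]
 [295.9091 193.1818   0.556   -0.1165   0.0322]
 [277.7273 227.2727   0.4894  -0.1173   0.0318]
 [261.8182 256.8182   0.4342  -0.1142   0.0458]
 [298.1818 165.9091   0.5936  -0.1054  -0.0005]
 [267.5    220.4545   0.4815  -0.1029  -0.001 ]]
block [[ 0.5349 -0.0128  0.0157]
 [ 0.53   -0.0568  0.    ]
 [ 0.5198 -0.0573 -0.0014]
 [ 0.4665 -0.016   0.001 ]] [[ 0.535  -0.0128  0.016 ]
 [ 0.534  -0.0551  0.016 ]
 [ 0.5244 -0.0554  0.016 ]
 [ 0.4722 -0.0157  0.016 ]]
bar [[ 0.4567  0.255   0.0237]
 [ 0.4795  0.148   0.0228]
 [ 0.4986  0.0649  0.0281]
 [ 0.5126 -0.0005  0.0309]
 [ 0.5212 -0.0504  0.0349]
 [ 0.523  -0.0766  0.0358]]
decoy [[ 0.3531  0.0664  0.0352]
 [ 0.3893  0.0818  0.0167]
 [ 0.4129  0.0345  0.0011]
 [ 0.3645  0.0023 -0.0002]]
```

The wrist view shows:

| Item | Where measured |
|---|---|
| Ring | px (240,233), world (0.440, -0.068) |
| Lug screw / foot | px (247,226), world (0.470, -0.067) |
| Base edge | y ≈ -0.1065, yaw about 0 |
| Block | (0.5125, -0.034) |
| Bar | runs from (0.453, 0.270) to (0.523, -0.080) |

The other grey block is larger, at (0.38, 0.05), so I'll leave it. Next I'll go to the handle.

```bash
python3 -m handwheel '[[70,-0.0165,0.0375,-0.02,0.1645],[70,-0.0165,0.0375,-0.03,0.1645],[70,-0.0165,0.0375,-0.03,0.1645],[70,-0.0165,0.0375,-0.03,0.1645],[70,-0.0165,0.0375,-0.03,0.1645],[70,-0.0165,0.0375,-0.03,0.1645],[70,-0.0165,0.0375,-0.03,0.1645],[70,-0.0165,0.0375,-0.03,0.1645]]' 40
python3 -m handwheel '[[70,0,0,0,0]]'
python3 - <<'E'
from h import *
np.set_printoptions(precision=4,suppress=True)
from scipy.spatial.transform import Rotation as Ro
s=ctrl.state();Rm=Ro.from_euler('xyz',s['tcp_rot']).as_matrix();print(s['tool_pos'],Rm[:,1],s['joints'])
c=cam('wrist','wrist2'); b=cam('scene','scene2')
for n,cc in [('wrist',c),('scene',b)]:
  for r in ctrl.place_of('bar_grip',n): print(n,r['position'],r['confidence'],onz(cc,[r['position']],.014),bydepth(cc,[r['position']]))
E
```

```text
clock: 5.22
tool_pos: [0.452, 0.2663, 0.1102]
tcp_rot: [1.848, 1.57, 0.481]
force: [0.3, 0.1, 0.1]
grip_width: 0.0599
clock: 5.35
tool_pos: [0.4502, 0.2664, 0.1091]
tcp_rot: [-1.355, 1.567, -2.723]
force: [-0.0, 0.7, 0.7]
grip_width: 0.0599
[0.4502 0.2664 0.1091] [ 0.9793  0.2022 -0.0033] [0.4763 0.4728 1.9961 0.0003 0.676  0.2724]
wrist [258.6, 190.7] 0.69 [[0.4482 0.2706 0.014 ]] [[0.4478 0.2729 0.0222]]
scene [260.2, 164.5] 0.93 [[0.4569 0.2739 0.014 ]] [[0.4598 0.2716 0.0184]]
```

View pics/wrist2.png

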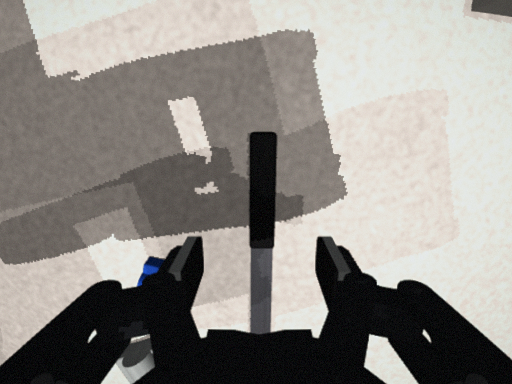

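View pics/scene2.png

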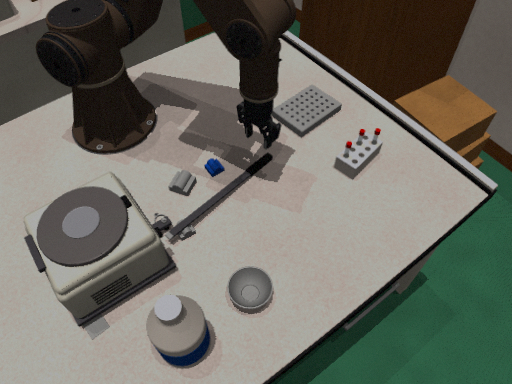

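The jaws are square to the handle and centred on it (handle at px 262, finger midline at about 259). I'll descend and grip.

```bash
python3 -m handwheel '[[70,0.001,0.005,-0.04,0],[70,0,0,-0.04,0],[70,0,0,-0.02,0],[70,0,0,-0.004,0],[10,0,0,0,0],[10,0,0,0,0],[10,0,0,0,0],[10,0,0,0,0]]' 40
python3 -m handwheel '[[10,0,0,0,0],[10,0,0,0.006,0]]'
```

```text
clock: 6.55
tool_pos: [0.4542, 0.2704, 0.0082]
tcp_rot: [1.807, 1.569, 0.435]
force: [1.2, -3.7, 7.6]
grip_width: 0.0213
clock: 6.8
tool_pos: [0.4533, 0.2702, 0.0136]
tcp_rot: [2.271, 1.57, 0.899]
force: [-1.3, 1.2, -3.8]
grip_width: 0.0209
```

```bash
python3 -m handwheel '[[10,0,0,0.015,0],[10,0,-0.001,0.015,0],[10,0,-0.001,0.015,0],[10,0.001,-0.002,0.015,0],[10,0,-0.002,0.015,0],[10,0.001,-0.003,0.015,0],[10,0,0,0,0]]' 30
python3 - <<'E'
from h import *
np.set_printoptions(precision=4,suppress=True)
c=cam('side','side3'); b=cam('scene','scene3'); w=cam('wrist','wrist3')
for n,cc in [('side',c),('scene',b)]:
  for k,z in [('bar_tip',.014),('bar_grip',.107),('block',0)]:
    for r in ctrl.place_of(k,n): print(n,k,r['position'],round(r['confidence'],2),onz(cc,[r['position']],z),bydepth(cc,[r['position']]))
for i,n in [('scene3',(140,140)),('side3',(240,100))]:
    a=cv2.imread('pics/%s.png'%i)[n[1]:n[1]+150,n[0]:n[0]+150]; cv2.imwrite('pics/%s_z.png'%i,cv2.resize(a,None,fx=3.9,fy=3.9,interpolation=cv2.INTER_CUBIC))
a=[cv2.imread('pics/%s_z.png'%i) for i in ('scene3','side3')]
cv2.imwrite('pics/z3.png',cv2.resize(np.hstack(a),(800,400)))
E
```

```text
clock: 7.68
tool_pos: [0.456, 0.2613, 0.1042]
tcp_rot: [1.874, 1.569, 0.502]
force: [-0.1, 0.3, -3.0]
grip_width: 0.0208
side bar_tip [170.1, 323.6] 0.72 [[0.6066 0.5344 0.014 ]] [[0.5863 0.5524 0.0678]]
side bar_grip [278.3, 225.5] 0.52 [[0.4512 0.2593 0.107 ]] [[0.4483 0.2683 0.1196]]
side block [333.6, 200.6] 0.58 [[0.3606 0.0474 0.    ]] [[0.3579 0.0702 0.0266]]
side block [316.5, 226.1] 0.54 [[ 0.3802  0.1493 -0.    ]] [[0.3771 0.1678 0.0249]]
scene bar_tip [170.0, 238.2] 0.55 [[ 0.5168 -0.073   0.014 ]] [[ 0.5194 -0.0737  0.0182]]
scene bar_tip [182.2, 231.4] 0.17 [[ 0.5181 -0.0359  0.014 ]] [[ 0.5252 -0.0382  0.0257]]
scene bar_grip [260.4, 141.6] 0.9 [[0.4515 0.2772 0.107 ]] [[0.475  0.2588 0.1384]]
scene bar_grip [186.2, 343.0] 0.32 [[ 0.8095 -0.188   0.107 ]] [[ 0.8248 -0.1899  0.1537]]
scene block [183.9, 187.9] 0.85 [[ 0.3847  0.0477 -0.    ]] [[0.4017 0.0412 0.0231]]
scene block [212.9, 172.2] 0.65 [[ 0.3862  0.1487 -0.    ]] [[0.3999 0.1415 0.0187]]
scene block [182.6, 230.1] 0.61 [[ 0.5068 -0.0301  0.    ]] [[ 0.5245 -0.036   0.0292]]
```

View pics/z3.png

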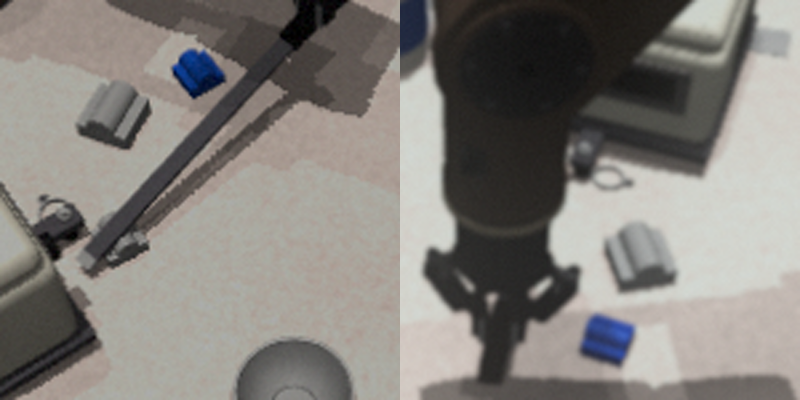

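```bash
cat >> h.py <<'E'
def barline(c,tail,tip,n=12):
    """tail,tip: px guesses on bar; find bar top plane points by depth"""
    P=[]
    for s in np.linspace(0,1,n):
        uv=np.array(tail)*(1-s)+np.array(tip)*s; P.append(bydepth(c,[uv])[0])
    return np.array(P)
E
python3 - <<'E'
from h import *
np.set_printoptions(precision=4,suppress=True)
s=cam('scene'); 
# crop scale: 150px->400 => 2.667
f=lambda x,y:(140+x/2.667,140+y/2.667)
P=barline(s,f(270,62),f(92,256),14); print(P)
d=np.hypot(P[:,0]-P[0,0],P[:,1]-P[0,1]); print(np.polyfit(d[1:-2],P[1:-2,2],1), np.polyfit(P[1:-2,1],P[1:-2,0],1))
E
```

```text
[[ 0.4764  0.1919  0.0955]
 [ 0.4798  0.1719  0.089 ]
 [ 0.4846  0.1511  0.0848]
 [ 0.4868  0.132   0.0768]
 [ 0.4915  0.1116  0.0726]
 [ 0.495   0.092   0.0666]
 [ 0.4979  0.0728  0.0599]
 [ 0.5026  0.0528  0.056 ]
 [ 0.5069  0.0332  0.0517]
 [ 0.509   0.0146  0.0438]
 [ 0.5146 -0.0053  0.0416]
 [ 0.5188 -0.0245  0.0374]
 [ 0.5225 -0.0434  0.0324]
 [ 0.5248 -0.0618  0.0252]]
[-0.2652  0.094 ] [-0.1949  0.5131]
```

```bash
python3 -m handwheel '[[10,0.002,-0.01,-0.0032,0],[10,0.002,-0.01,-0.0032,0],[10,0.002,-0.01,-0.0032,0],[10,0.001,-0.005,-0.002,0],[10,0,0,0,0]]'
cat > look.py <<'E'
import sys
from h import *
np.set_printoptions(precision=4,suppress=True)
tag=sys.argv[1]
s=cam('scene','s'+tag); R,t=RT(s)
for k,z in [('bar_tip',.01),('bar_grip',.1),('block',0),('front_foot',0)]:
    for r in ctrl.place_of(k,'scene')[:3]:
        if r['confidence']>.4: print(k,np.round(r['position'],1),round(r['confidence'],2),onz(s,[r['position']],z)[0],bydepth(s,[r['position']])[0])
a=s['pixels'][140:290,100:290,::-1]; cv2.imwrite('pics/z%s.png'%tag,cv2.resize(a,None,fx=4,fy=4,interpolation=cv2.INTER_CUBIC))
st=ctrl.state(); print(st['clock'],st['tool_pos'],st['force'],st['moment'])
E
python3 look.py 4
```

```text
clock: 8.8
tool_pos: [0.4623, 0.2255, 0.0912]
tcp_rot: [-0.992, 1.57, -2.364]
force: [0.2, -3.1, -3.0]
grip_width: 0.0207
bar_tip [160.  249.7] 0.8 [ 0.5289 -0.1113  0.01  ] [ 0.5966 -0.1248  0.1249]
bar_tip [183.9 231.7] 0.41 [ 0.5193 -0.0319  0.01  ] [ 0.5304 -0.0356  0.0286]
bar_grip [250.9 154.2] 0.67 [0.4688 0.2308 0.1   ] [0.4812 0.2217 0.1172]
bar_grip [304.1 115. ] 0.61 [0.4372 0.4555 0.1   ] [0.386  0.5088 0.0325]
block [182.7 185.5] 0.95 [0.375  0.0494 0.    ] [0.3934 0.0424 0.0248]
block [183.9 230.7] 0.61 [ 0.5106 -0.0282  0.    ] [ 0.5281 -0.0341  0.0291]
block [212.6 172.4] 0.59 [0.3864 0.1476 0.    ] [0.4002 0.1402 0.019 ]
front_foot [165.9 226.6] 0.73 [ 0.4696 -0.0614  0.    ] [ 0.4826 -0.0648  0.0201]
9.05 [0.4622 0.2263 0.0914] [ 0.5457 -1.7157 -2.4372] [-0.4974 -0.0565 -0.1566]
```

View pics/z4.png

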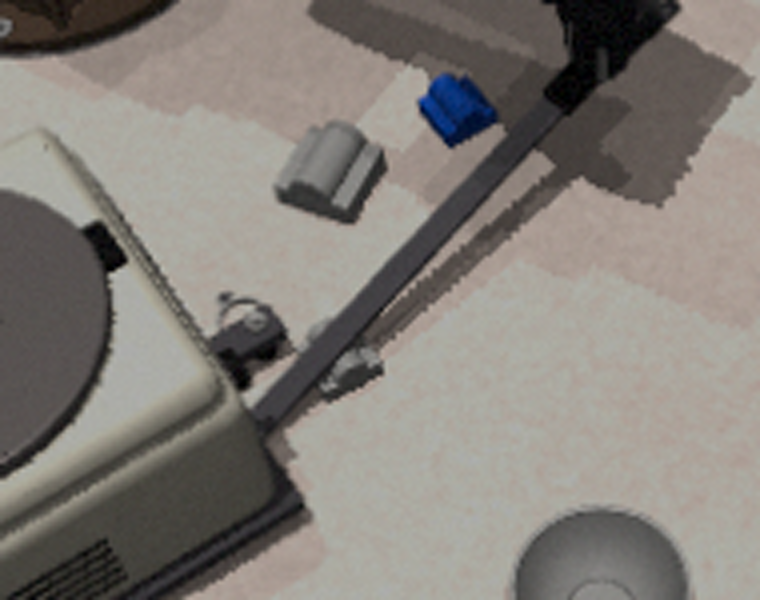

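```bash
python3 -m handwheel '[[10,0.002,-0.008,-0.002,0],[10,0.001,-0.008,-0.002,0],[10,0.002,-0.008,-0.002,0],[10,0,0,0,0]]'
python3 look.py 5
```

```text
clock: 9.55
tool_pos: [0.4674, 0.2013, 0.0852]
tcp_rot: [-0.912, 1.57, -2.285]
force: [0.7, -3.1, -2.3]
grip_width: 0.0209
bar_tip [153.1 258.1] 0.88 [ 0.5399 -0.138   0.01  ] [ 0.5982 -0.1471  0.111 ]
bar_grip [244.9 159.3] 0.72 [0.474  0.2062 0.1   ] [0.4864 0.1976 0.1173]
block [182.7 186. ] 0.77 [ 0.3766  0.0485 -0.    ] [0.4    0.0395 0.0316]
block [184.5 232.4] 0.56 [ 0.5162 -0.0297  0.    ] [ 0.5323 -0.0351  0.027 ]
block [215.5 171.4] 0.47 [0.3884 0.1567 0.    ] [0.4001 0.1503 0.0161]
front_foot [165.3 224.5] 0.97 [ 0.4627 -0.0594  0.    ] [ 0.4835 -0.0648  0.0319]
9.8 [0.4672 0.2022 0.0854] [ 0.4792 -2.4521 -1.7555] [-0.5366 -0.0857 -0.0792]
```

View pics/z5.png

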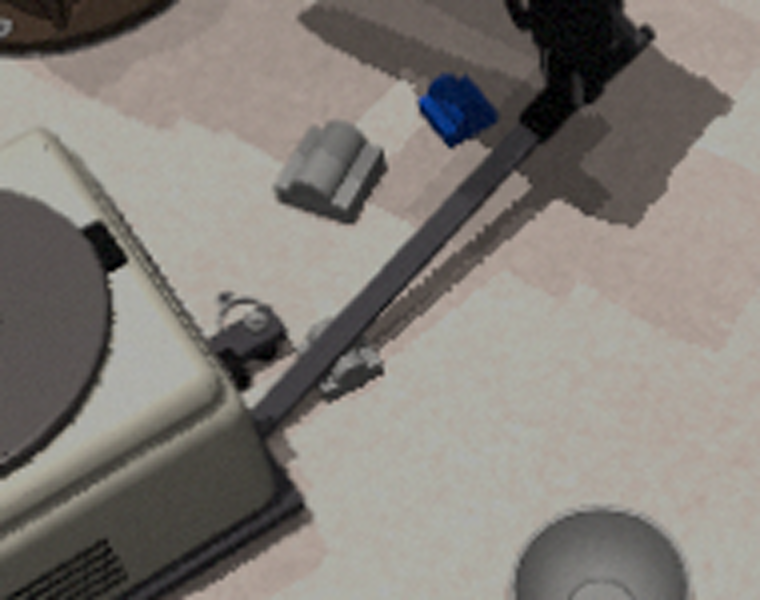

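```bash
python3 -m handwheel '[[10,0,0,-0.002,0],[10,0,0,-0.003,0],[10,0,0,-0.003,0],[10,0,0,0,0]]' 45;python3 -m handwheel '[[10,0,0,-0.003,0],[10,0,0,-0.003,0],[10,0,0,0,0]]'; python3 -m handwheel '[[10,0,0,-0.003,0],[10,0,0,-0.003,0],[10,0,0,0,0]]'; python3 look.py 6
```

```text
clock: 10.3
tool_pos: [0.4675, 0.2028, 0.0773]
tcp_rot: [2.326, 1.57, 0.955]
force: [-1.7, 7.2, 3.1]
grip_width: 0.0206
clock: 10.68
tool_pos: [0.4679, 0.2037, 0.0722]
tcp_rot: [2.212, 1.568, 0.839]
force: [-9.1, 16.0, 24.1]
grip_width: 0.0208
clock: 11.05
tool_pos: [0.4681, 0.204, 0.0665]
tcp_rot: [2.139, 1.568, 0.767]
force: [-9.3, 18.4, 26.9]
grip_width: 0.0207
bar_grip [245.4 162.6] 0.59 [0.4845 0.2003 0.1   ] [0.4888 0.1973 0.106 ]
block [182.6 185.1] 0.94 [0.3735 0.0499 0.    ] [0.3971 0.0409 0.0316]
block [213.5 170.2] 0.77 [0.3808 0.1545 0.    ] [0.3952 0.1468 0.0196]
block [185.2 230.4] 0.73 [ 0.5119 -0.0249  0.    ] [ 0.5282 -0.0305  0.0271]
front_foot [168.2 227.3] 0.78 [ 0.4754 -0.0574 -0.    ] [ 0.4802 -0.0587  0.0076]
front_foot [167.7 245.9] 0.66 [ 0.5252 -0.0877  0.    ] [ 0.5261 -0.0879  0.0015]
11.3 [0.4681 0.204  0.0666] [-9.4734 18.7486 27.4959] [ 2.6315  1.3267 -0.1615]
```

View pics/z6.png

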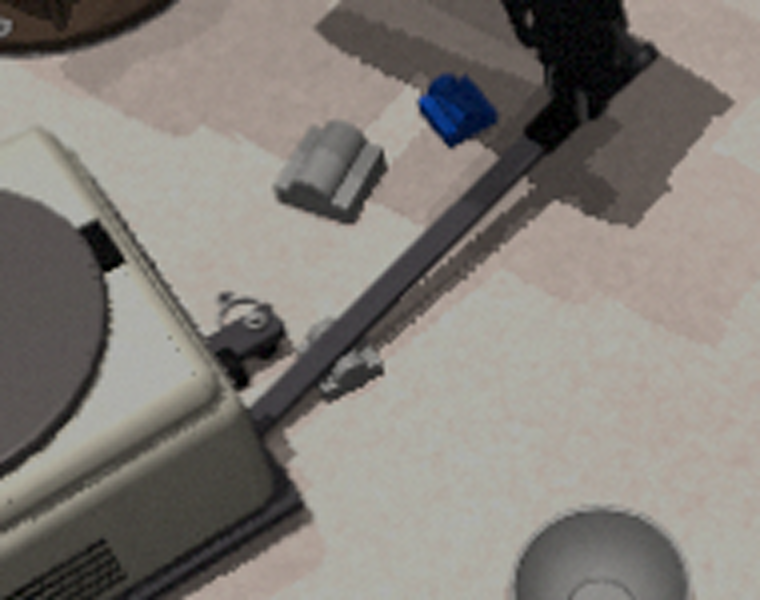

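```bash
cat > pose.py <<'E'
# centrifuge motion since start, via LK between pics/scene0 and current, PnP on depth
import sys
from h import *
from scipy.optimize import least_squares
from scipy.spatial.transform import Rotation as Ro
np.set_printoptions(precision=4,suppress=True)
FOOT=np.array([.470,-.0665,0])
def pose(save=None):
    c=cam('scene',save)
    g0=cv2.cvtColor(cv2.imread('pics/scene0.png'),cv2.COLOR_BGR2GRAY); g1=cv2.cvtColor(c['pixels'],cv2.COLOR_RGB2GRAY)
    m=np.zeros_like(g0); cv2.fillPoly(m,[np.array([(22,212),(105,174),(135,195),(172,225),(178,262),(85,318),(60,305)])],255)
    p0=cv2.goodFeaturesToTrack(g0,150,.01,4,mask=m,blockSize=5)
    p1,st,_=cv2.calcOpticalFlowPyrLK(g0,g1,p0,None,winSize=(13,13),maxLevel=3)
    pb,st2,_=cv2.calcOpticalFlowPyrLK(g1,g0,p1,None,winSize=(13,13),maxLevel=3)
    ok=(st.ravel()>0)&(st2.ravel()>0)&(np.linalg.norm((pb-p0).reshape(-1,2),axis=1)<.3)
    a=p0.reshape(-1,2)[ok]; b=p1.reshape(-1,2)[ok]
    D=cv2.medianBlur(c['depth'],5); c2=dict(c,depth=D)
    P=bydepth(c2,b); k=(P[:,2]>.03)&(P[:,2]<.23)&(P[:,1]<-.09)&(P[:,1]>-.45); a,b,P=a[k],b[k],P[k]
    # model: now = Rz(yaw) Rx(pitch) about rear axle (y=-.3565,z=0) + shift(dx,dy) ; invert
    ax=np.array([FOOT[0],FOOT[1]-.29,0])
    def inv(q,X):
        R=(Ro.from_euler('z',q[1])*Ro.from_euler('x',q[0])).as_matrix()
        return (X-ax-np.array([q[2],q[3],0]))@R+ax
    f=lambda q:(proj(c,inv(q,P))-a-off).ravel()
    off=0
    r=least_squares(f,[0,0,0,0.],loss='soft_l1',f_scale=.2)
    q=r.x; R=(Ro.from_euler('z',q[1])*Ro.from_euler('x',q[0])).as_matrix()
    foot=R@(FOOT-ax)+ax+np.array([q[2],q[3],0])
    res=np.abs(f(q)).reshape(-1,2)
    st=ctrl.state()
    print('n',len(a),'res',np.median(res),'pitch',q[0],'yaw',q[1],'rear shift',q[2:],'FOOT',foot,'d',foot-FOOT)
    print('t',st['clock'],'tcp',st['tool_pos'],'F',st['force'])
    return c
if __name__=='__main__': pose(sys.argv[1] if len(sys.argv)>1 else None)
E
python3 pose.py s7
```

```text
n 41 res 0.24899747591813082 pitch 0.00683339723308824 yaw 0.0009814224044355708 rear shift [ 0.     -0.0002] FOOT [ 0.4697 -0.0667  0.002 ] d [-0.0003 -0.0002  0.002 ]
t 11.35 tcp [0.4681 0.204  0.0666] F [-8.4777 18.2127 27.2423]
```

```bash
python3 -m handwheel '[[10,0,0,0,0],[10,0,0,-0.0025,0],[10,0,0,-0.0025,0],[10,0,0,-0.0025,0],[10,0,0,-0.0025,0],[10,0,0,0,0]]' 60; python3 pose.py; python3 -m handwheel '[[10,0,0,-0.0025,0],[10,0,0,-0.0025,0],[10,0,0,-0.0025,0],[10,0,0,-0.0025,0],[10,0,0,0,0]]' 60; python3 pose.py s8
```

```text
clock: 12.1
tool_pos: [0.4681, 0.2043, 0.0565]
tcp_rot: [2.2, 1.567, 0.827]
force: [-11.2, 23.6, 28.6]
grip_width: 0.0208
n 42 res 0.2188715770843146 pitch 0.013460481631881564 yaw 0.0030427524040998444 rear shift [ 0.0002 -0.0009] FOOT [ 0.4693 -0.0674  0.0039] d [-0.0007 -0.0009  0.0039]
t 12.15 tcp [0.4681 0.2043 0.0566] F [-11.4342  23.2027  27.7086]
clock: 12.78
tool_pos: [0.4682, 0.2043, 0.0465]
tcp_rot: [2.141, 1.567, 0.768]
force: [-9.0, 24.2, 27.7]
grip_width: 0.0205
n 40 res 0.24857968384863227 pitch 0.029551288117387386 yaw 0.0021521599501445315 rear shift [-0.0001 -0.0004] FOOT [ 0.4693 -0.0671  0.0086] d [-0.0007 -0.0006  0.0086]
t 12.825 tcp [0.4682 0.2043 0.0465] F [-9.0524 23.5808 27.7127]
```

```bash
python3 -m handwheel '[[10,0.006,0.001,0,-0.026],[10,0.006,0.001,0,-0.026],[10,0.0065,0.001,0,-0.026],[10,0.0065,0.0005,0,-0.026],[10,0,0,0,0]]' 60; python3 pose.py s9
```

```text
clock: 13.45
tool_pos: [0.4935, 0.2075, 0.0466]
tcp_rot: [2.161, 1.567, 0.685]
force: [-6.3, 17.5, 26.2]
grip_width: 0.0206
n 34 res 0.2984216430321709 pitch 0.030459141807258484 yaw 0.01149629180546019 rear shift [-0.0005 -0.0008] FOOT [ 0.4661 -0.0675  0.0088] d [-0.0039 -0.001   0.0088]
t 13.5 tcp [0.4935 0.2075 0.0466] F [-6.949  17.339  26.4979]
```

```bash
python3 -m handwheel '[[10,0.006,0.0005,0,-0.026],[10,0.006,0.0005,0,-0.026],[10,0.0065,0,0,-0.026],[10,0.0065,0,0,-0.026],[10,0.006,0,0,-0.026],[10,0.006,0,0,-0.026],[10,0,0,0,0]]' 60; python3 pose.py s10
```

```text
clock: 14.38
tool_pos: [0.5312, 0.2079, 0.0468]
tcp_rot: [2.034, 1.567, 0.403]
force: [-1.7, 8.1, 25.1]
grip_width: 0.0205
n 27 res 0.3605073755999939 pitch 0.03339602757571965 yaw 0.023005114776252382 rear shift [-0.0015 -0.0009] FOOT [ 0.4618 -0.0676  0.0097] d [-0.0082 -0.0011  0.0097]
t 14.425 tcp [0.5311 0.208  0.0468] F [-1.0492  7.4627 23.4236]
```

```bash
python3 look.py 11
```

```text
bar_grip [261.2 179.9] 0.79 [0.5586 0.1983 0.1   ] [0.5556 0.2006 0.0952]
block [184.4 187.8] 0.92 [0.3853 0.049  0.    ] [0.4009 0.043  0.0212]
block [214.7 171.4] 0.63 [0.3869 0.1548 0.    ] [0.4003 0.1476 0.0183]
block [181.8 231.7] 0.62 [ 0.5099 -0.0345  0.    ] [ 0.5275 -0.0402  0.0292]
front_foot [162.  223.9] 0.7 [ 0.4555 -0.0658  0.    ] [ 0.475  -0.0706  0.0296]
14.675 [0.5311 0.2079 0.0469] [-0.752   7.8927 23.2635] [0.9293 0.3475 0.5658]
```

View pics/z11.png

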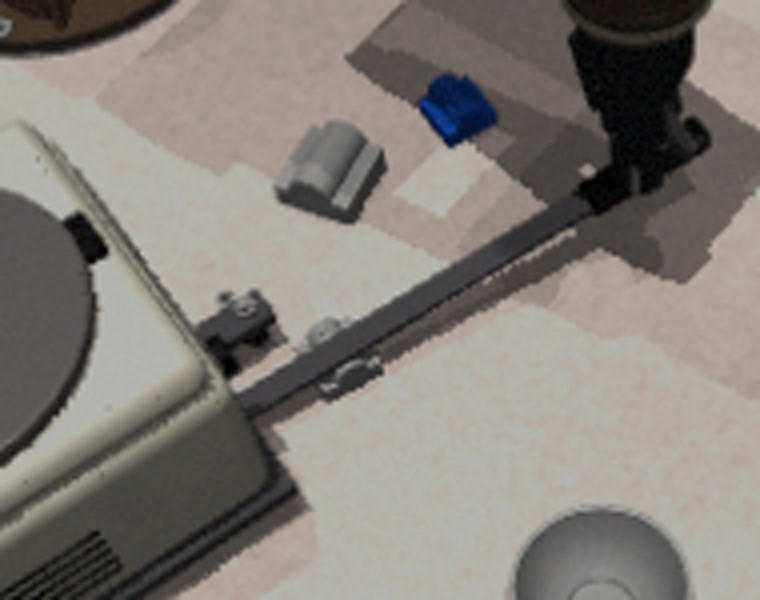

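```bash
python3 -m handwheel '[[10,0.0066,-0.0005,0,-0.027],[10,0.0066,-0.0005,0,-0.027],[10,0.0066,-0.001,0,-0.027],[10,0.0065,-0.001,0,-0.027],[10,0.0065,-0.0015,0,-0.027],[10,0,0,0,0]]' 60; python3 pose.py s12
python3 - <<'E'
import cv2
a=cv2.imread('pics/s12.png')[140:290,100:290]; cv2.imwrite('pics/z12.png',cv2.resize(a,None,fx=4,fy=4,interpolation=cv2.INTER_CUBIC))
E
```

```text
clock: 15.42
tool_pos: [0.5647, 0.2035, 0.0471]
tcp_rot: [2.128, 1.566, 0.362]
force: [0.7, 8.1, 25.8]
grip_width: 0.0209
n 23 res 0.24067556276835944 pitch 0.02847018666058429 yaw 0.04297820514619721 rear shift [-0.0023 -0.0018] FOOT [ 0.4552 -0.0687  0.0083] d [-0.0148 -0.0022  0.0083]
t 15.475 tcp [0.5646 0.2036 0.0472] F [ 0.7345  7.142  23.9411]
```

View pics/z12.png

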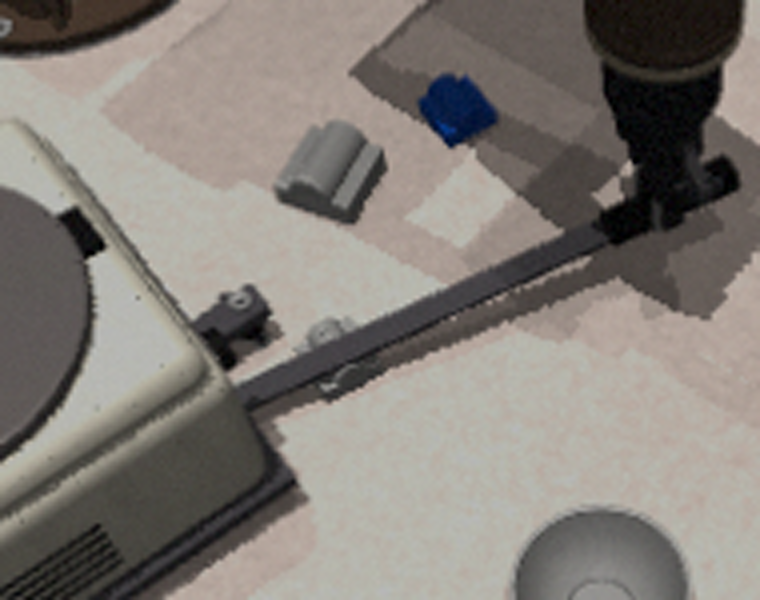

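```bash
python3 -m handwheel '[[10,0.0058,-0.0018,0,-0.027],[10,0.0058,-0.0020,0,-0.027],[10,0.0058,-0.0022,0,-0.027],[10,0.0058,-0.0024,0,-0.027],[10,0.0058,-0.0026,0,-0.027],[10,0,0,0,0]]' 60; python3 pose.py s13
python3 - <<'E'
import cv2
a=cv2.imread('pics/s13.png')[140:290,100:290]; cv2.imwrite('pics/z13.png',cv2.resize(a,None,fx=4,fy=4,interpolation=cv2.INTER_CUBIC))
E
```

```text
clock: 16.23
tool_pos: [0.5961, 0.194, 0.0482]
tcp_rot: [2.273, 1.56, 0.372]
force: [7.2, 18.1, 25.3]
grip_width: 0.021
n 20 res 0.4137050684931438 pitch 0.0334212204316986 yaw 0.06351796073437467 rear shift [-0.0028 -0.001 ] FOOT [ 0.4488 -0.0682  0.0097] d [-0.0212 -0.0017  0.0097]
t 16.275 tcp [0.596  0.194  0.0482] F [ 7.7068 18.8851 25.3835]
```

View pics/z13.png

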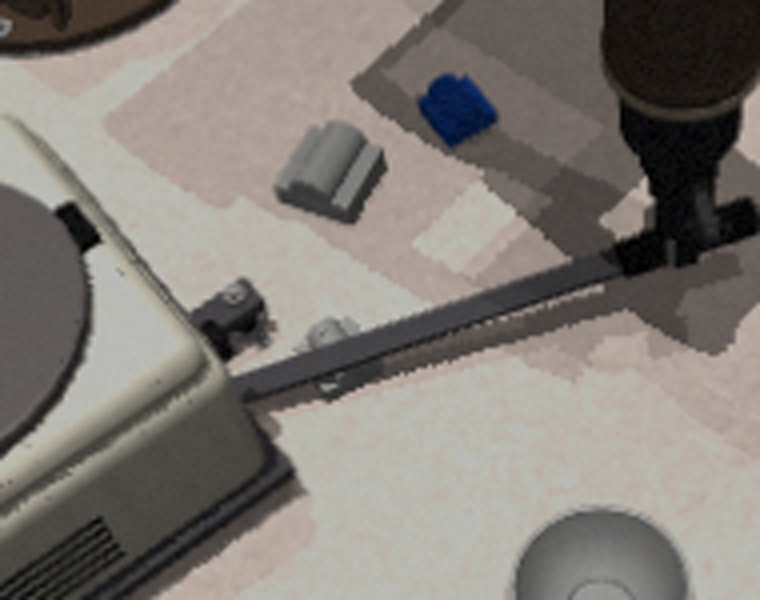

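Run:
```python
from h import *
np.set_printoptions(precision=4,suppress=True)
c=cam('scene')
f=lambda x,y:(100+x/4,140+y/4)
P=barline(c,f(600,268),f(265,383),9);print(P); print(np.polyfit(P[:,1],P[:,0],1))
p=[f(312,335),f(352,325),f(310,352),f(330,392),f(378,370),f(322,385)]
print(bydepth(c,p)); print(onz(c,p,.016))
```

```text
[[ 0.5853  0.141   0.0539]
 [ 0.5779  0.112   0.0537]
 [ 0.566   0.086   0.0456]
 [ 0.5579  0.0577  0.0441]
 [ 0.5465  0.0312  0.0369]
 [ 0.5386  0.0032  0.0356]
 [ 0.5326 -0.0254  0.0373]
 [ 0.5207 -0.0518  0.0293]
 [ 0.5139 -0.0797  0.0296]]
[0.3289 0.5388]
[[ 0.4979 -0.0349  0.0257]
 [ 0.5019 -0.0071  0.0172]
 [ 0.5123 -0.044   0.0317]
 [ 0.5328 -0.0447  0.0082]
 [ 0.5362 -0.0093  0.0061]
 [ 0.5296 -0.0477  0.0161]]
[[ 0.4917 -0.033   0.016 ]
 [ 0.5011 -0.0069  0.016 ]
 [ 0.5026 -0.041   0.016 ]
 [ 0.5373 -0.0462  0.016 ]
 [ 0.542  -0.0115  0.016 ]
 [ 0.5295 -0.0477  0.016 ]]
```

```bash
python3 -m handwheel '[[10,0.0042,-0.0018,0,-0.024],[10,0.0042,-0.0018,0,-0.024],[10,0.0042,-0.0018,0,-0.024],[10,0,0,0,0]]' 60; python3 pose.py s14
python3 - <<'E'
import cv2
a=cv2.imread('pics/s14.png')[140:290,100:290]; cv2.imwrite('pics/z14.png',cv2.resize(a,None,fx=4,fy=4,interpolation=cv2.INTER_CUBIC))
E
```

```text
clock: 16.82
tool_pos: [0.6082, 0.1883, 0.0481]
tcp_rot: [2.354, 1.561, 0.38]
force: [5.9, 16.7, 26.0]
grip_width: 0.0205
n 16 res 0.7042808885971112 pitch 0.0428103831143326 yaw 0.05883017318348709 rear shift [-0.0042  0.001 ] FOOT [ 0.4488 -0.0663  0.0124] d [-0.0212  0.0002  0.0124]
t 16.875 tcp [0.608  0.1884 0.0481] F [ 6.5228 16.4023 25.4206]
```

View pics/z14.png

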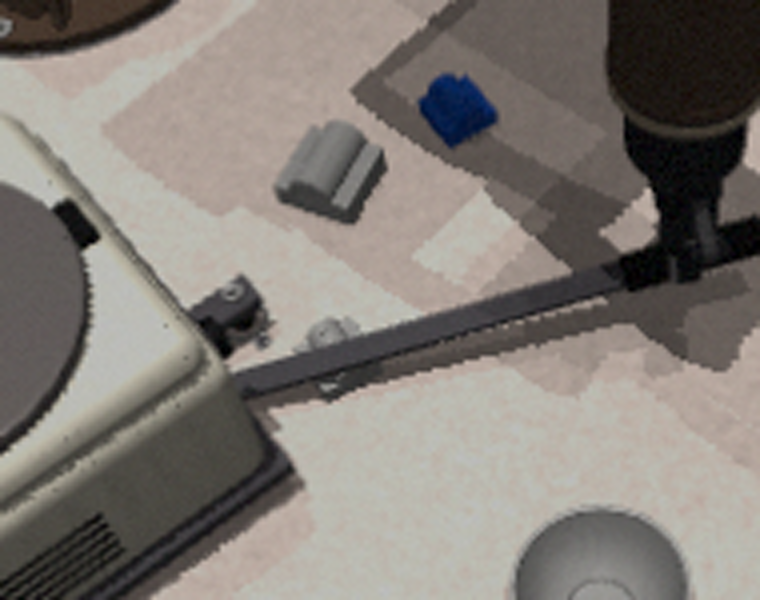

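```bash
cat > pose2.py <<'E'
import sys
from h import *
from scipy.optimize import least_squares
from scipy.spatial.transform import Rotation as Ro
np.set_printoptions(precision=4,suppress=True)
FOOT=np.array([.470,-.0665,0]); ax=np.array([FOOT[0],FOOT[1]-.29,0]); RING=np.array([.440,-.068])
M=lambda q:(Ro.from_euler('z',q[1])*Ro.from_euler('x',q[0])).as_matrix()
inv=lambda q,X:(X-ax-np.array([q[2],q[3],0]))@M(q)+ax
fwd=lambda q,X:(X-ax)@M(q).T+ax+np.array([q[2],q[3],0])
def pose2(q0,save=None):
    c=cam('scene',save); g0=cv2.cvtColor(cv2.imread('pics/scene0.png'),cv2.COLOR_BGR2GRAY); g1=cv2.cvtColor(c['pixels'],cv2.COLOR_RGB2GRAY)
    D=cv2.medianBlur(c['depth'],5); c2=dict(c,depth=D)
    m=np.zeros_like(g0); m[165:325,8:180]=255
    p1=cv2.goodFeaturesToTrack(g1,250,.006,4,mask=m,blockSize=5).reshape(-1,2)
    P=bydepth(c2,p1); I=inv(q0,P)
    k=(I[:,2]>.025)&(I[:,2]<.215)&(I[:,1]<-.098)&(I[:,1]>-.37)&(I[:,0]>.34)&(I[:,0]<.60); p1,P=p1[k],P[k]
    q=np.array(q0,float)
    for it in range(3):
        g=proj(c,inv(q,P)).astype(np.float32)
        p0,st,_=cv2.calcOpticalFlowPyrLK(g1,g0,p1.astype(np.float32).reshape(-1,1,2),g.reshape(-1,1,2).copy(),winSize=(15,15),maxLevel=0,flags=cv2.OPTFLOW_USE_INITIAL_FLOW)
        p0=p0.reshape(-1,2); ok=(st.ravel()>0)&(np.linalg.norm(p0-g,axis=1)<2.5)
        f=lambda q:(proj(c,inv(q,P[ok]))-p0[ok]).ravel()
        r=least_squares(f,q,loss='soft_l1',f_scale=.2); q=r.x
    foot=fwd(q,FOOT); st=ctrl.state()
    print('n',ok.sum(),'res',np.median(np.abs(r.fun)),'q',q.tolist(),'FOOT',foot,'d',foot-FOOT,'ringdist',np.hypot(*(foot[:2]-RING)))
    print('t',st['clock'],'tcp',st['tool_pos'],'F',st['force'])
    # screw
    s0=proj(c,[[.470,-.0687,.0368]])[0]; s1=proj(c,fwd(q,np.array([[.470,-.0687,.0368]])))[0]
    def tm(guess,img,T,r=4):
        x,y=guess.round().astype(int); 
        res=cv2.matchTemplate(img[y-5-r:y+6+r,x-5-r:x+6+r],T,cv2.TM_CCOEFF_NORMED); _,v,_,l=cv2.minMaxLoc(res)
        return np.array([x-r+l[0],y-r+l[1]]),v
    x,y=s0.round().astype(int); T=g0[y-5:y+6,x-5:x+6]
    l,v=tm(s1,g1,T); print('screw start px',s0,'pred now',s1,'tm',l+(s0-[x,y]),v)
    z=.0368+foot[2]; print('screw world by tm',onz(c,[l+(s0-[x,y])],z)[0])
    return c,q
if __name__=='__main__': pose2([float(x) for x in sys.argv[2:6]],sys.argv[1])
E
python3 pose2.py s15 0.0334 0.07 -0.003 -0.001
```

```text
n 62 res 0.5645866414414442 q [0.031669450220711486, 0.06371094095317387, -0.0040545168798682245, -0.00046486954773247886] FOOT [ 0.4475 -0.0677  0.0092] d [-0.0225 -0.0012  0.0092] ringdist 0.007497136033974965
t 16.925 tcp [0.6081 0.1884 0.0481] F [ 6.4764 16.943  24.8625]
screw start px [161.2269 220.8163] pred now [155.7851 213.781 ] tm [155.2269 213.8163] 0.9226138591766357
screw world by tm [ 0.447  -0.0723  0.046 ]
```

```bash
python3 -m handwheel '[[10,0.005,-0.0026,0,-0.027],[10,0.005,-0.0026,0,-0.027],[10,0.005,-0.0026,0,-0.027],[10,0,0,0,0]]' 60; python3 pose2.py s16 0.032 0.07 -0.004 -0.0005
python3 - <<'E'
import cv2
a=cv2.imread('pics/s16.png')[140:290,100:290]; cv2.imwrite('pics/z16.png',cv2.resize(a,None,fx=4,fy=4,interpolation=cv2.INTER_CUBIC))
E
```

```text
clock: 17.42
tool_pos: [0.6236, 0.1805, 0.0483]
tcp_rot: [2.404, 1.56, 0.349]
force: [8.1, 16.3, 26.2]
grip_width: 0.0202
n 57 res 0.5765476880623055 q [0.040984505942838874, 0.07639516842132256, -0.004018190773622505, 0.001338529269377173] FOOT [ 0.4439 -0.0663  0.0119] d [-0.0261  0.0002  0.0119] ringdist 0.004244805334899059
t 17.475 tcp [0.6236 0.1806 0.0483] F [ 8.4112 16.5238 25.6785]
screw start px [161.2269 220.8163] pred now [155.3182 212.1347] tm [154.2269 212.8163] 0.9225910902023315
screw world by tm [ 0.4444 -0.0734  0.0487]
```

View pics/z16.png

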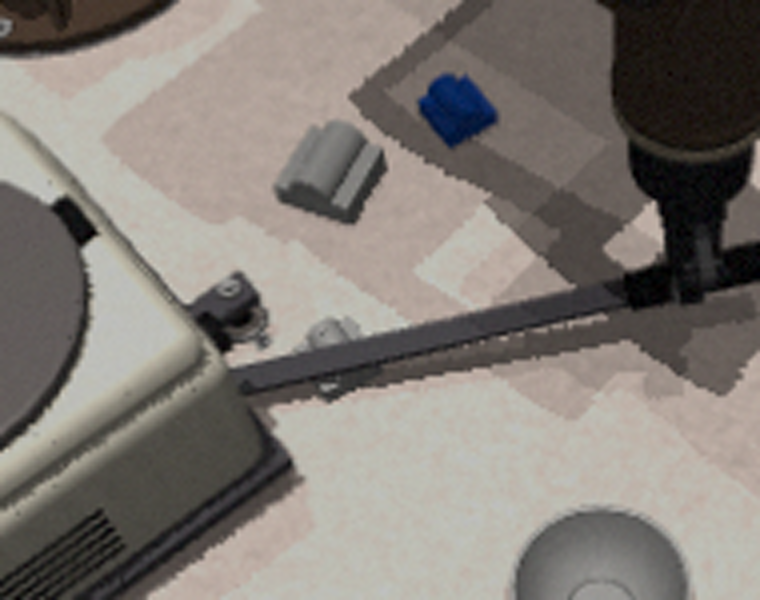

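Run:
```python
from h import *
c=cam('scene','s17'); d=cam('side','d17')
S=6
out=[]
for cc,img,(x0,y0) in [(c,cv2.imread('pics/s17.png'),(130,195)),(c,cv2.imread('pics/scene0.png'),(130,195)),(d,cv2.imread('pics/d17.png'),(280,140)),(d,cv2.imread('pics/side0.png'),(280,140))]:
    a=cv2.resize(img[y0:y0+50,x0:x0+65],None,fx=S,fy=S,interpolation=cv2.INTER_CUBIC)
    t=np.linspace(0,2*np.pi,60)
    P=np.c_[.440+.0175*np.cos(t),-.068+.0175*np.sin(t),0*t+.005]
    u=(proj(cc,P)-[x0,y0]+.5)*S
    cv2.polylines(a,[u.round().astype(int)],True,(0,0,255),1)
    out.append(a)
cv2.imwrite('pics/z17.png',np.vstack([np.hstack(out[:2]),np.hstack(out[2:])]))
```

```text
(no output)
```

View pics/z17.png

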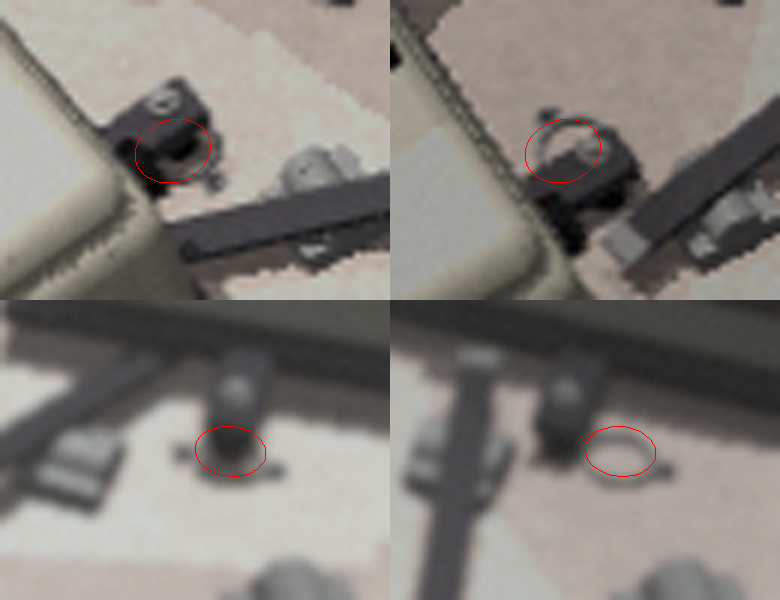

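Run:
```python
from h import *
S=12
out=[]
for f in ['d17','side0']:
    img=cv2.imread('pics/%s.png'%f); x0,y0=(300,150) 
    a=cv2.resize(img[y0:y0+35,x0:x0+33],None,fx=S,fy=S,interpolation=cv2.INTER_CUBIC)
    a=cv2.convertScaleAbs(a,alpha=1.6,beta=10)
    for i in range(0,33,5): cv2.putText(a,str(x0+i),(i*S,10),0,.35,(0,0,255),1); cv2.line(a,(i*S,12),(i*S,20),(0,0,255),1)
    for i in range(0,35,5): cv2.putText(a,str(y0+i),(0,i*S+4),0,.35,(255,0,0),1)
    out.append(a)
cv2.imwrite('pics/z18.png',np.hstack(out))
```

```text
(no output)
```

View pics/z18.png

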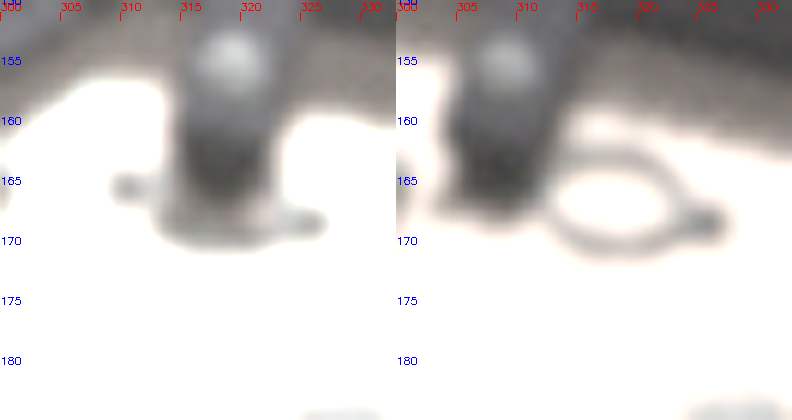

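Run:
```python
from h import *
np.set_printoptions(precision=4,suppress=True)
d=cam('side'); c=cam('scene')
print('side ring',onz(d,[(318,166.8)],.002),'foot0',onz(d,[(308.7,166)],0.0))
print('side screw0 z.0368',onz(d,[(309.2,155)],.0368),'now z.0475',onz(d,[(318.8,154.8)],.0475), 'depths',bydepth(d,[(309,155),(318.8,154.8)]))
print('foot blob now z .02',onz(d,[(318.7,163.5)],.02), 'foot blob0 z .009',onz(d,[(308.6,163.5)],.009))
# gauge px/mm
p=proj(d,[[.44,-.068,0],[.45,-.068,0],[.44,-.058,0],[.44,-.068,.01]]);print(p-p[0])
p=proj(c,[[.44,-.068,0],[.45,-.068,0],[.44,-.058,0],[.44,-.068,.01]]);print(p-p[0])
```

```text
side ring [[ 0.4376 -0.0624  0.002 ]] foot0 [[ 0.4649 -0.0578  0.    ]]
side screw0 z.0368 [[ 0.4687 -0.0661  0.0368]] now z.0475 [[ 0.4404 -0.0657  0.0475]] depths [[ 0.4771 -0.1003  0.0031]
 [ 0.4403 -0.0651  0.0481]]
foot blob now z .02 [[ 0.436  -0.0586  0.02  ]] foot blob0 z .009 [[ 0.4662 -0.059   0.009 ]]
[[ 0.      0.    ]
 [-3.2218 -0.8325]
 [-0.9409  2.2427]
 [ 0.3071 -2.3632]]
[[ 0.      0.    ]
 [ 1.7527  2.4492]
 [ 3.1263 -1.8031]
 [-0.6766 -1.9546]]
```

```bash
cat > zs.py <<'E'
import sys
from h import *
S=12; out=[]
cam('side','d'+sys.argv[1])
for f in ['d'+sys.argv[1],'side0']:
    img=cv2.imread('pics/%s.png'%f); x0,y0=(300,150) 
    a=cv2.resize(img[y0:y0+35,x0:x0+33],None,fx=S,fy=S,interpolation=cv2.INTER_CUBIC)
    a=cv2.convertScaleAbs(a,alpha=1.6,beta=10)
    for i in range(0,33,5): cv2.putText(a,str(x0+i),(i*S,10),0,.35,(0,0,255),1); cv2.line(a,(i*S,12),(i*S,20),(0,0,255),1)
    for i in range(0,35,5): cv2.putText(a,str(y0+i),(0,i*S+4),0,.35,(255,0,0),1)
    out.append(a)
cv2.imwrite('pics/z%s.png'%sys.argv[1],np.hstack(out))
E
python3 -m handwheel '[[10,0.005,-0.0026,0,-0.027],[10,0,0,0.002,0],[10,0,0,0.0025,0],[10,0,0,0.0025,0],[10,0,0,0,0]]' 60; python3 pose2.py s19 0.036 0.08 -0.004 0.000; python3 zs.py 19
```

```text
clock: 18.3
tool_pos: [0.6278, 0.1772, 0.0552]
tcp_rot: [2.369, 1.562, 0.288]
force: [7.0, 8.6, 22.8]
grip_width: 0.0205
n 49 res 0.4932821592912475 q [0.019503532676414536, 0.08405472377873528, -0.004520741373065761, -0.0009544297259079465] FOOT [ 0.4411 -0.0685  0.0057] d [-0.0289 -0.002   0.0057] ringdist 0.0012555716650044847
t 18.35 tcp [0.6279 0.1772 0.0551] F [ 7.8505  7.8755 22.9131]
screw start px [161.2269 220.8163] pred now [154.7798 212.9946] tm [154.2269 212.8163] 0.9273049831390381
screw world by tm [ 0.44   -0.0724  0.0425]
```

View pics/z19.png

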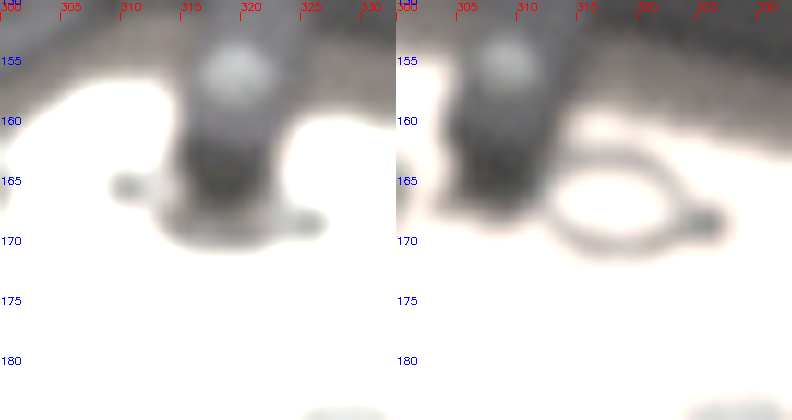

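Both cameras put the foot within about 2 mm of the ring's centre, roughly 6 mm up. Now I'll let it down gently.

```bash
python3 -m handwheel '[[10,0,0,0.002,0],[10,0,0,0.002,0],[10,0,0,0.002,0],[10,0,0,0.002,0],[10,0,0,0,0]]' 60; python3 pose2.py s20 0.012 0.084 -0.004 -0.001; python3 zs.py 20
```

```text
clock: 19.02
tool_pos: [0.6269, 0.1762, 0.0626]
tcp_rot: [2.294, 1.564, 0.214]
force: [5.7, 1.4, 19.2]
grip_width: 0.0204
n 67 res 0.5405260704624908 q [0.016615752089416264, 0.08019560112057965, -0.0046158503178133385, 0.00017060984730997276] FOOT [ 0.4422 -0.0673  0.0048] d [-0.0278 -0.0008  0.0048] ringdist 0.0022659520863066427
t 19.075 tcp [0.627  0.1763 0.0625] F [ 6.0043 -0.0511 19.505 ]
screw start px [161.2269 220.8163] pred now [155.4509 213.1668] tm [155.2269 212.8163] 0.8982860445976257
screw world by tm [ 0.441  -0.0701  0.0416]
```

View pics/z20.png

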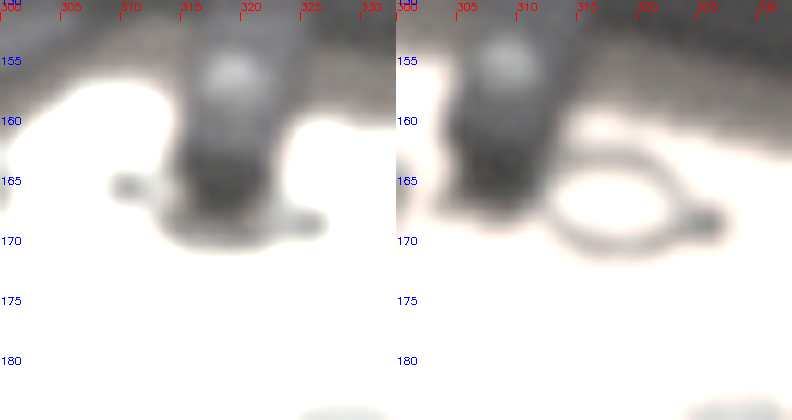

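Foot is descending inside the ring. It's still centred, so I'll keep lowering.

```bash
python3 -m handwheel '[[10,0,0,0.002,0],[10,0,0,0.002,0],[10,0,0,0.002,0],[10,0,0,0.002,0],[10,0,0,0,0]]' 60; python3 pose2.py s21 0.006 0.082 -0.004 -0.000;  python3 -m handwheel '[[10,0,0,0.002,0],[10,0,0,0.002,0],[10,0,0,0.002,0],[10,0,0,0,0]]' 60; python3 pose2.py s22 0.003 0.082 -0.004 -0.000; python3 zs.py 22
```

```text
clock: 19.75
tool_pos: [0.6256, 0.1748, 0.0694]
tcp_rot: [1.928, 1.567, -0.153]
force: [6.2, -9.1, 9.1]
grip_width: 0.0207
n 69 res 0.5685907812783739 q [0.007101118328974545, 0.08149857247782291, -0.004405807534079868, 0.00010514847529982564] FOOT [ 0.442  -0.0674  0.0021] d [-0.028  -0.0009  0.0021] ringdist 0.0020854784337466024
t 19.8 tcp [0.6256 0.1748 0.0693] F [ 6.1811 -8.8252  7.7478]
screw start px [161.2269 220.8163] pred now [155.7037 213.6271] tm [155.2269 213.8163] 0.9173563718795776
screw world by tm [ 0.442  -0.0712  0.0389]
clock: 20.3
tool_pos: [0.6242, 0.1746, 0.0741]
tcp_rot: [1.121, 1.569, -0.959]
force: [3.4, -6.5, -2.4]
grip_width: 0.0209
n 62 res 0.4612754636067109 q [0.0016270664260309422, 0.08451576467892491, -0.0042077135896317515, -0.000744368178105235] FOOT [ 0.4413 -0.0683  0.0005] d [-0.0287 -0.0018  0.0005] ringdist 0.0013414323263543607
t 20.35 tcp [0.6242 0.1746 0.0741] F [ 3.6611 -7.0593 -2.6751]
screw start px [161.2269 220.8163] pred now [155.4632 213.9112] tm [155.2269 213.8163] 0.9198288917541504
screw world by tm [ 0.4408 -0.0709  0.0373]
```

View pics/z22.png

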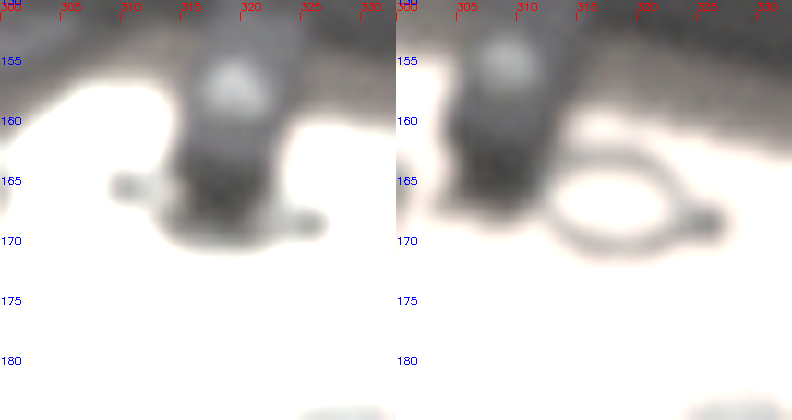

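Foot is down: height 0.5 mm, about 1–2 mm from the ring centre, bar unloaded. I'll take off the slack and draw the bar out along its axis.

```bash
python3 -m handwheel '[[10,0,0,0.002,0],[10,0,0,0.002,0],[10,0.0039,0.007,0.0018,0],[10,0.0039,0.007,0.0018,0],[10,0.0039,0.007,0.0018,0],[10,0.0039,0.007,0.0018,0],[10,0.0039,0.007,0.0018,0],[10,0,0,0,0]]' 60; python3 -m handwheel '[[10,0.0039,0.007,0.0018,0],[10,0.0039,0.007,0.0018,0],[10,0.0039,0.007,0.0018,0],[10,0.0039,0.007,0.0018,0],[10,0,0,0,0]]' 60;python3 pose2.py s23 0.00 0.082 -0.004 -0.001; python3 look.py 23; python3 zs.py 24
```

```text
clock: 21.4
tool_pos: [0.6438, 0.2113, 0.0877]
tcp_rot: [2.548, 1.57, 0.466]
force: [1.0, 0.9, -3.6]
grip_width: 0.0204
clock: 22.02
tool_pos: [0.6594, 0.2393, 0.0949]
tcp_rot: [2.591, 1.57, 0.509]
force: [-0.6, 0.3, -4.0]
grip_width: 0.0207
n 69 res 0.4908558699918899 q [0.007232414207912519, 0.07997765748853645, -0.004415292456370493, 0.00021078801682604262] FOOT [ 0.4424 -0.0672  0.0021] d [-0.0276 -0.0007  0.0021] ringdist 0.0025381240278429893
t 22.075 tcp [0.6591 0.2388 0.0947] F [ 0.1347 -0.337  -3.4672]
screw start px [161.2269 220.8163] pred now [155.8209 213.7003] tm [155.2269 213.8163] 0.9210878610610962
screw world by tm [ 0.442  -0.0712  0.0389]
bar_tip [167.6 227.6] 0.73 [ 0.4816 -0.0609  0.01  ] [ 0.4766 -0.0596  0.0021]
bar_tip [186.5 342.6] 0.57 [ 0.7774 -0.1829  0.01  ] [ 0.8239 -0.1889  0.152 ]
bar_grip [302.1 195.9] 0.75 [0.6637 0.2511 0.1   ] [0.7084 0.2012 0.1904]
bar_grip [192.4 221.4] 0.63 [ 0.5603 -0.0176  0.1   ] [ 0.5216 -0.0025  0.037 ]
bar_grip [168.9 229.8] 0.6 [ 0.5466 -0.0769  0.1   ] [ 0.4833 -0.0598 -0.0004]
block [182.5 188.5] 0.77 [0.3842 0.0432 0.    ] [0.4018 0.0366 0.024 ]
block [183.2 230.7] 0.66 [ 0.5094 -0.0298  0.    ] [ 0.5262 -0.0354  0.0278]
block [213.1 170.5] 0.53 [ 0.3811  0.1529 -0.    ] [0.3925 0.1468 0.0155]
front_foot [160.4 218.5] 0.85 [ 0.4372 -0.0606 -0.    ] [ 0.4518 -0.0643  0.0214]
front_foot [185.2 339.4] 0.41 [ 0.7659 -0.181   0.    ] [ 0.8204 -0.1881  0.162 ]
22.325 [0.6587 0.2382 0.0946] [ 0.3008  0.6834 -4.5298] [ 0.4109 -0.2642  0.087 ]
```

View pics/z23.png

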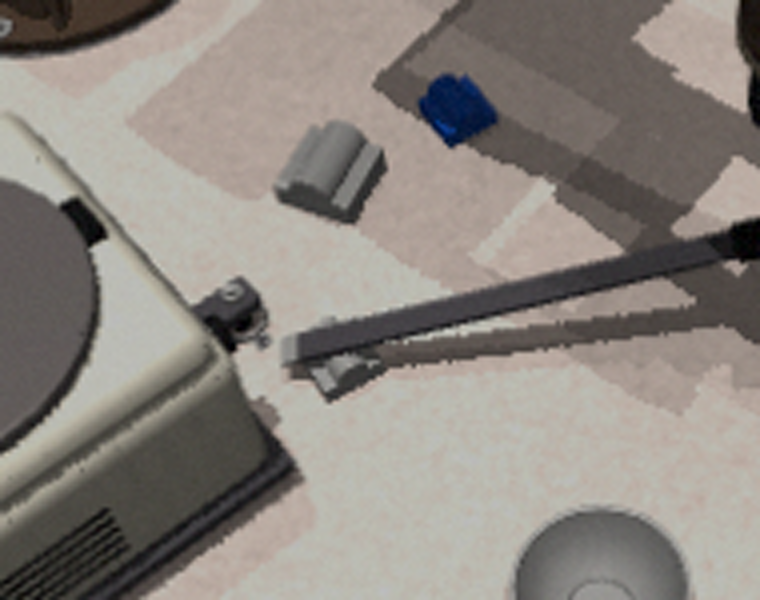

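View pics/z24.png

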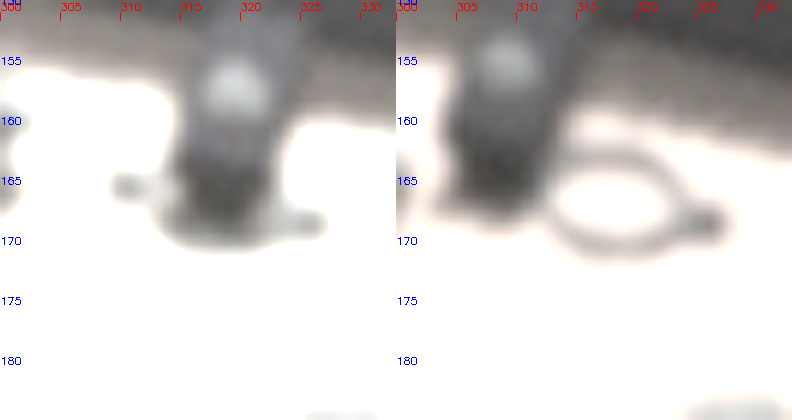

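```bash
python3 -m handwheel '[[10,0.001,0.002,-0.010,0],[10,0.001,0.002,-0.012,0],[10,0.001,0.002,-0.012,0],[10,0.001,0.002,-0.012,0],[10,0.001,0.001,-0.012,0],[10,0.001,0.001,-0.010,0],[10,0,0,-0.008,0],[10,0,0,0,0]]' 40; python3 -m handwheel '[[10,0,0,-0.004,0],[10,0,0,0,0]]' 40
```

```text
clock: 23.38
tool_pos: [0.6645, 0.2484, 0.018]
tcp_rot: [-1.044, 1.57, -3.126]
force: [-0.7, -0.4, -0.6]
grip_width: 0.0205
clock: 23.62
tool_pos: [0.665, 0.2484, 0.0147]
tcp_rot: [2.213, 1.57, 0.131]
force: [0.1, -1.2, 0.1]
grip_width: 0.0205
```

```bash
python3 -m handwheel '[[10,0,0,-0.003,0],[10,0,0,-0.002,0],[10,0,0,0,0]]' 40; python3 look.py 25
```

```text
clock: 24.0
tool_pos: [0.6648, 0.2484, 0.0094]
tcp_rot: [-0.62, 1.571, -2.702]
force: [0.5, -0.3, -0.4]
grip_width: 0.0205
bar_tip [167.2 229.3] 0.82 [ 0.4857 -0.0645  0.01  ] [ 0.4809 -0.0633  0.0024]
bar_grip [302.4 217.5] 0.7 [0.7147 0.2081 0.1   ] [0.7118 0.2114 0.0935]
block [183.1 187.1] 0.81 [0.3808 0.0473 0.    ] [0.3998 0.0401 0.0257]
block [211.5 170.2] 0.61 [0.3772 0.1496 0.    ] [0.3904 0.1427 0.0179]
block [183.6 230. ] 0.44 [ 0.5081 -0.0277  0.    ] [ 0.523  -0.0327  0.0245]
front_foot [154.8 218.6] 0.6 [ 0.4281 -0.0735  0.    ] [ 0.4493 -0.0783  0.0308]
24.25 [0.6648 0.2484 0.0097] [ 0.1664 -0.8275 -2.0836] [-0.5395  0.0858  0.2118]
```

View pics/s25.png

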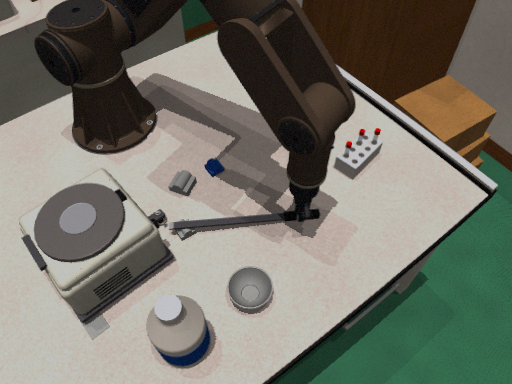

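```bash
python3 -m handwheel '[[10,0,0,-0.002,0],[30,0,0,0,0],[45,0,0,0,0],[60,0,0,0,0],[60,0,0,0,0],[60,0,0,0.01,0],[60,0,0,0.03,0],[60,0,0,0.05,0]]'; python3 -m handwheel '[[60,0,0,0.05,0],[60,0,0,0,0],[60,0,0,0,0]]'; python3 pose2.py s26 0.00 0.082 -0.004 -0.001;python3 look.py 26; python3 zs.py 27
python3 - <<'E'
from h import *
np.set_printoptions(precision=4,suppress=True)
w=cam('wrist','w26')
for k,z in [('bar_tip',.033),('bar_grip',.013)]:
    for r in ctrl.place_of(k,'wrist')[:2]: print(k,r['position'],r['confidence'],onz(w,[r['position']],z)[0],bydepth(w,[r['position']])[0])
E
```

```text
clock: 25.25
tool_pos: [0.6638, 0.2481, 0.0977]
tcp_rot: [-0.753, 1.568, -2.835]
force: [1.4, 1.4, 0.2]
grip_width: 0.0512
clock: 25.62
tool_pos: [0.6647, 0.2483, 0.148]
tcp_rot: [2.432, 1.57, 0.35]
force: [0.2, -0.2, 0.0]
grip_width: 0.0511
n 80 res 0.46203358504307346 q [0.005766670857062812, 0.08002705546659458, -0.0043539073858282215, -1.9562357518720626e-06] FOOT [ 0.4425 -0.0674  0.0017] d [-0.0275 -0.0009  0.0017] ringdist 0.002527382596667493
t 25.675 tcp [0.6642 0.2482 0.1471] F [ 0.089  -0.9632 -0.7694]
screw start px [161.2269 220.8163] pred now [155.8076 213.8262] tm [155.2269 213.8163] 0.920316219329834
screw world by tm [ 0.4417 -0.0711  0.0385]
bar_tip [165.4 227.3] 0.85 [ 0.4772 -0.0653  0.01  ] [ 0.4722 -0.064   0.0022]
bar_grip [300.6 215.8] 0.74 [0.7081 0.2078 0.1   ] [0.6741 0.2465 0.023 ]
bar_grip [160.  218.8] 0.68 [ 0.5053 -0.0788  0.1   ] [ 0.4527 -0.0658  0.0226]
block [182.5 233.2] 0.66 [ 0.5151 -0.0354  0.    ] [ 0.5238 -0.0383  0.0146]
block [183.2 184. ] 0.6 [0.371  0.0535 0.    ] [0.3966 0.0436 0.0342]
block [215.7 172.4] 0.57 [0.392 0.155 0.   ] [0.4014 0.1499 0.0129]
front_foot [160.1 220.9] 0.91 [ 0.4437 -0.0652  0.    ] [ 0.4504 -0.0669  0.01  ]
25.925 [0.6644 0.2483 0.1466] [0.2485 0.4037 0.2208] [-0.05   -0.0329  0.0073]
bar_grip [257.8, 177.4] 0.59 [0.6667 0.2548 0.013 ] [0.6677 0.2566 0.0214]
```

View pics/z26.png

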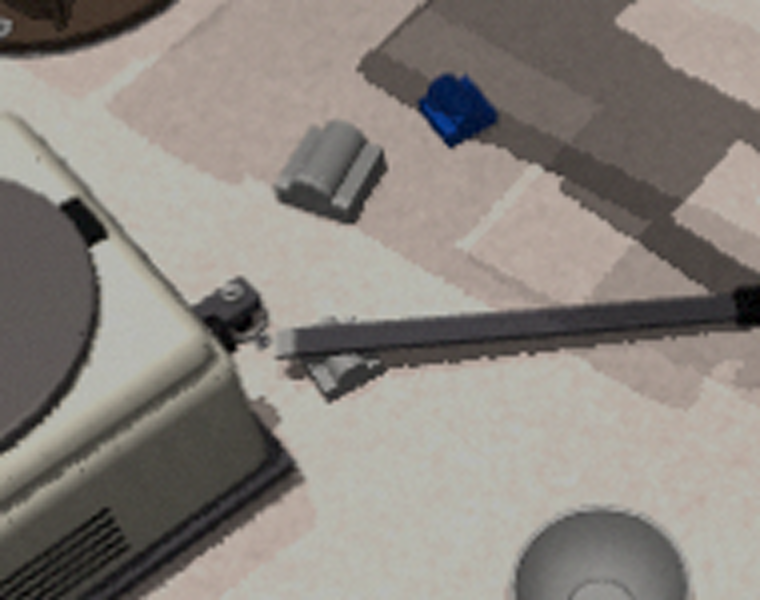

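View pics/z27.png

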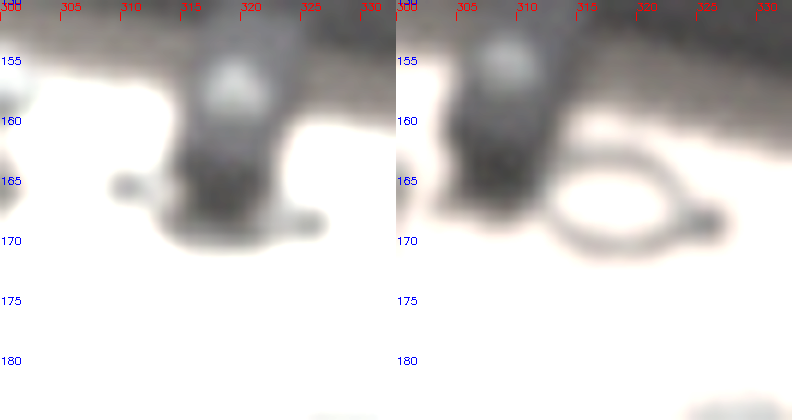

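View pics/w26.png

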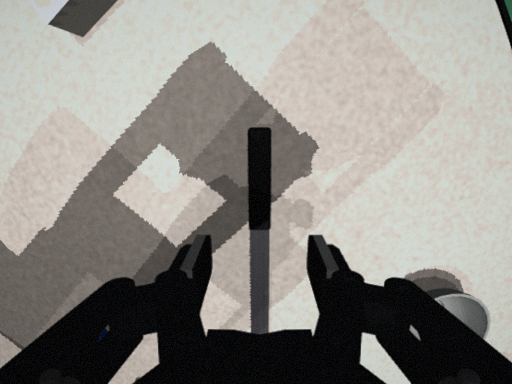

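```bash
python3 -m handwheel '[[60,0,0,0.05,0],[60,-0.016,-0.03,0.04,0],[60,-0.018,-0.04,0.03,0],[60,-0.018,-0.045,0.03,0],[60,-0.02,-0.045,0.02,0],[60,-0.02,-0.045,0.02,0],[60,-0.02,-0.045,0,0],[60,0,0,0,0]]'; python3 -m handwheel '[[60,0,0,0,0],[60,0,0,0,0]]'
python3 - <<'E'
from h import *
np.set_printoptions(precision=4,suppress=True)
w=cam('wrist','w28')
for k,z in [('bar_tip',.033),('ring',.0),('front_foot',0),('base_edge',.018)]:
    for r in ctrl.place_of(k,'wrist')[:2]: print(k,np.round(r['position'],1),round(r['confidence'],2),onz(w,[r['position']],z)[0],bydepth(w,[r['position']])[0])
# lid plane now
s=cam('scene'); D=[]
ys,xs=np.mgrid[195:262:2,42:122:2]; p=np.c_[xs.ravel(),ys.ravel()]
P=bydepth(s,p); k=np.abs(P[:,2]-np.median(P[:,2]))<.012; P=P[k]
for _ in range(5):
    A=np.c_[P[:,:2],np.ones(len(P))]; co,*_=np.linalg.lstsq(A,P[:,2],rcond=None); r=P[:,2]-A@co; P=P[np.abs(r)<2.5*r.std()]
print('lid plane slope',co,len(P),r.std())
E
```

```text
clock: 27.12
tool_pos: [0.5517, -0.0041, 0.3382]
tcp_rot: [1.258, 1.57, -0.827]
force: [0.5, -0.2, 0.0]
grip_width: 0.0511
clock: 27.38
tool_pos: [0.5531, -0.0007, 0.3374]
tcp_rot: [-1.785, 1.57, 2.417]
force: [0.5, 0.3, 0.5]
grip_width: 0.0512
bar_tip [246.2 202.8] 0.65 [ 0.4977 -0.0568  0.033 ] [ 0.4984 -0.0559  0.0365]
ring [222.8 214.9] 0.72 [ 0.4435 -0.0649  0.    ] [ 0.4521 -0.0574  0.0284]
front_foot [222.9 217. ] 0.63 [ 0.4416 -0.0684  0.    ] [ 0.4513 -0.0598  0.0317]
base_edge [260.2 219.3] 0.59 [ 0.5007 -0.0983  0.018 ] [ 0.4974 -0.1044  0.0003]
lid plane slope [-0.0045  0.0012  0.1991] 1121 0.0017151880159488194
```

View pics/w28.png

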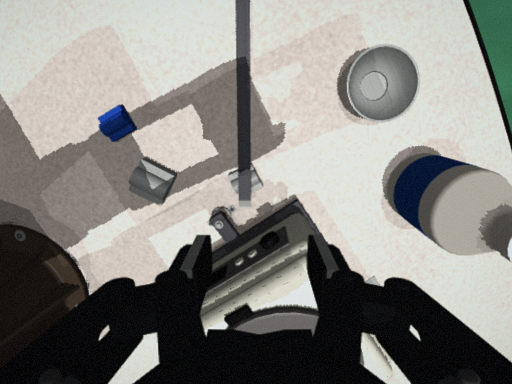

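The foot is inside the ring and the lid is level (slope 0.001). The bar lies clear, with its tip at about (0.498, -0.057) and the base edge at y ≈ -0.10. I'm handing in.

```bash
python3 -c "
from cell import ctrl
print(ctrl.sign_off()); print(ctrl.state()['clock'])"
```

```text
the job is handed in; nothing more can be done
None
the job is handed in; nothing more can be done
```

The centrifuge's front foot is now standing inside the locating ring, and I handed the job in at about 27.5 s of the 58 s. The sign-off gave no verdict, so what follows rests on my own camera checks.

I slid the bar tip about 28 mm under the base and bore down over the block, raising the foot about 9 mm. I then swung the foot about 28 mm across, let it down, drew the bar out and laid it down, still resting across the block.

**What the last checks showed:**
- **Foot position:** it is about 1–3 mm from the ring's centre, and the side picture shows it within the ring.
- **Level:** the lid slope measured 0.001 rad front to back, which means the foot is down. Sideways it measured 0.0045 rad, still below the 0.012 rad limit.
- **Bar:** the tip is about 40 mm in front of the base edge, with nothing touching the machine. The handle's top is about 22 mm up.
- **Jug, bowl, rack and cassette:** I kept clear of them and saw no change in the pictures, but I did not measure their positions at the end.

**Checks that disagreed:**
- **Foot height:** tracking the machine in the scene camera gave 0.5 to 2.1 mm after lowering, with a noise of about 1.5 mm. The side view and the lid plane both say flat.
- **Sideways position:** the scene and side cameras differed by 2–3 mm.
- **Lift height:** it peaked at 8–12 mm by noisy estimates, or about 0.04 rad of tilt, below the 0.06 rad limit.

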